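Load the curing unit with impression trays

ROBOT

A 6-joint arm with a two-finger parallel gripper is mounted at the origin on the work surface. World frame = base frame: x ahead of the robot, y to its left, z up, the work surface at z = 0. Lengths are in m, angles in degrees, forces in N, time in s.
With the tool pointing down it reaches from about 0.325 to 0.775 m from the base axis. Payload 5.5 kg.
Tool frame: the origin (TCP) lies on the centre line of the jaws, within the pads' length; the fingertips stand robot.tips_ahead ahead of it and the grasp point (between the pads) lies 3 mm ahead of it (robot.tips_ahead is the distance from the TCP to the fingertips, in m); z points along the fingers, y is the line along which they close (so a half turn about z gives the same grasp; the last joint's range is limited). The gripper opens to 85 mm and grips with 20 to 120 N. Pads are 22 mm wide; open, the fingers measure 114 mm over their backs; the gripper's body (76 mm by 85 mm) begins 54 mm behind the grasp point. The pads swing forward as they close: fully open they stand 13 mm farther back than shut.
Start: joints at [68.371, 5.22, 70.514, -0, 104.267, -3.249], TCP at [0.189, 0.569, 0.253] pointing down, gripper open.
Joint ranges: [-164.24, 164.24], [-49.07, 125.15], [9.68, 141.18], [-86.29, 266.29], [3.28, 154.24], [-151.56, 151.56]. Speed limits (degrees/s): [147.25, 147.25, 172.46, 180, 180, 180].

INTERFACE

Orientations are given as a 3x3 rotation matrix whose columns are the frame's x, y, z axes.
In Python, from rig import monitor, imaging, job, robot gives the robot as it stands. The module is installed in compiled form; this text tells all that it offers.
- The arm moves only by the tool jog_arm, never from a script. Its argument "series" is text: rows parted by semicolons, each of 7 numbers parted by spaces: the turn, a rotation vector about the tool's x, y, z in degrees, then the shift along the tool's x, y, z in m, then the finger opening in m, from 0 to 0.0854. A call has exactly 5 rows; each row shifts and turns the commanded pose from where the row before left it, along the tool's axes as they then stand; what a row does not reach is not made up. A row lasts 1/12 s, in which the tool goes at most 41.7 mm and 7.16 degrees, less where a joint would pass 70% of its speed; a pose out of reach is approached as far as the arm can. A call is refused whole if a number of a shift passes 0.0417 or a number of a turn 7.16, either way. A call with a gripper value outside its range is refused whole. The fingers move at their own pace and stop on an object; "newtons" is the grip in N (left out, the last holds). Time passes only in rows, so rows that do not move let the fingers close, or fill a call up. It gives the time, the measured TCP pose, the force, the opening and the grip force at its end, in the units of the state.
- monitor.state(): the state, without advancing time (a new reading comes with each control period).
- imaging.read_camera(name): name is "side" or "top"; returns the picture (420x560x3 uint8, red, green, blue); there is no depth.
- imaging.camera_info(name): a dict with "vertical_fov" (degrees; the focal length in pixels is half the picture's height over the tangent of half this angle, whatever the lens; pixels are square), "cx", "cy" (the principal point, pixels), "cam_to_world" (4x4, takes a point from camera to world coordinates). Camera axes: x right, y down, z forward; pixel columns grow to the right and rows downward; lengths in m; the calibration is good to about 2 mm. A picture is of the moment at which its call begins. camera_info takes no time and is no camera call.
- job.hand_in(): hands the job in; it is judged then, once.
The state is a dict: "t": time; "q": joint angles; "joint_velocities": joint speeds; "joint_efforts": joint torques, N m; "tool_pos": TCP position; "ee_rot": TCP orientation; "ft_force": force on the tool from outside, world axes, zero at the start; "wrist_torque": the same for the moment, N m; "grip_width": opening from 0.0 (shut) to 1.0 (fully open); "grasp_force": force on a finger pad.
Only numpy, scipy, OpenCV 4.12 (cv2) and the standard library are available. Lean on these libraries where they do the work, as an engineer would, in place of code of your own. Each camera call takes 0.05 s, during which the arm holds its last target. There are 200 camera calls.

TASK

Cure the resin impression trays (the slabs with an upright fin): first switch the curing unit off by pulling its lever all the way towards the robot, then lift the cover off by its bar, lay it the right way up in the middle of the rubber mat, and put every tray from the bench flat on the chamber floor, side by side with fins up. Then put the cover back fully home and only after that set the lever straight up (half power). The lever must stay off while the unit is open; leave the plaster casts and the bowl where they are.

Things in the scene. Friction and masses are not known exactly. Their poses are not given: they have to be found in the camera images.
- unit: Curing unit, fixed: white box 176 x 176 mm, 85 high, open at the top under its cover; walls 6 mm thick, chamber 164 x 164 inside, chamber floor 20 mm above the bench. Origin: underside centre; x points away from the robot, y left, z up; slightly turned from run to run. A control pod 150 (x) x 64 (y) mm, 60 high, on its +y side carries the lever.
- lever (a joint): Lever angle in rad: 0 = leaning fully towards the robot (-x of the unit; off), 0.7 = straight up (half power), 1.4 = leaning fully away. It stays where it is left. Starts leaning away.
- lever_hinge (a point): Hinge axis of the lever (along the unit's y), at x 0, y +123 mm, z +82 mm from the unit's origin.
- lever_tip (a point): Centre of the black ball, 26 mm in diameter, at the lever's end, 80 mm from the hinge axis.
- cover: Loose square steel cover 188 x 188 mm, 0.35 kg: plate 4 mm thick, skirt 14 mm deep and 3 thick that goes over the outside of the unit's walls with 3 mm play each side, any quarter turn. Origin: centre of the skirt's lower edge, z up. Bar handle 108 mm along x, 16 wide, 12 thick, centre 50 mm above the origin, 26 mm free under it, a post at each end. Home: origin 71 mm above the unit's.
- mat: Black rubber mat 235 x 235 mm, 3 mm thick, fixed on the bench to the robot's left. Origin: underside centre.
- tray1: Impression tray of pale pink-brown resin: horseshoe slab 60 x 60 mm, 16 thick, rounded front (-x), with an upright grip fin on top 30 mm long (along x, centre at x = -4 mm), 12 thick (along y), its top 53 mm above the underside. 0.05 kg. Origin: underside centre; z up. 2 to 4 trays are present (absent ones read None), lying on the bench to the robot's right among other things.
- tray2: Another impression tray, the same as tray1.
- tray3: Another impression tray, the same as tray1.
- tray4: Another impression tray, the same as tray1.
- cast1: Bystander: cream plaster cast with a row of teeth, no fin, 56 x 56 mm, 30 high, among the trays.
- cast2: Bystander: another such cast.
- bowl: Bystander: small blue mixing bowl, 76 mm in diameter, 42 high, among the trays.
There are look-alikes about, which are no part of the job. What is shaped like the tray4 but green is not meant. What is shaped like the tray2 but orange is not meant.

How it is judged:
By the outcome, as a careful person would: the job done as asked, in the order asked, and still so for the second after the job is handed in, with the robot touching nothing.
Of tray1, tray2, tray3, tray4 only 2 to 4 are there at a start; the rules pass over those that are not, and their reading is None.
At some moment in a run one of tray1, tray2, tray3, tray4 may be knocked a few centimetres aside while the robot is not near it.
Once in a run the grip may slacken for a moment while it holds something.
It also fails if it takes over 210 s, if anything falls off the work surface, if the arm or the gripper's body presses on something with over 40 N, if the wrist force passes 120 N, or if a joint passes its speed limit or range.

## Working session

There is one attempt and no reset: what is moved stays moved. The work goes in short steps, Python scripts to look and compute and a tool call to move; the robot and the scene stay as the last step left them, time stands still between calls to the robot, and variables do not carry over. Pictures are saved under pics/ and viewed, at most 14 in all, crops included, and the job is handed in when it is done.

Besides the shell and the picture viewer there is one more tool, called after ">>>" by a JSON object that holds its "name" and its "arguments". jog_arm: Moves the arm, as the interface text tells. Its arguments: {"type":"object","properties":{"series":{"type":"string"},"newtons":{"type":"number"}},"required":["series"]}

```bash
mkdir -p pics; python3 - <<'E'
from rig import monitor, imaging, job, robot
import cv2,numpy as np
s=monitor.state();print({k:np.round(v,3).tolist() for k,v in s.items()},robot.tips_ahead)
for n in("side","top"):
    i=imaging.camera_info(n);print(n,i)
    cv2.imwrite(f"pics/{n}0.png",imaging.read_camera(n)[:,:,::-1])
E
```

```text
{'t': 0.0, 'q': [68.371, 5.263, 70.583, 0.002, 104.266, -3.248], 'joint_velocities': [0.01, -0.083, -0.002, -0.051, -0.124, 0.106], 'joint_efforts': [-0.001, -45.873, -41.802, -0.0, 0.012, 0.0], 'tool_pos': [0.189, 0.569, 0.252], 'ee_rot': [[-0.949, 0.315, -0.001], [0.315, 0.949, -0.002], [0.0, -0.002, -1.0]], 'ft_force': [-0.595, 0.292, -0.066], 'wrist_torque': [-0.0, 0.021, -0.006], 'grasp_force': 0.0, 'grip_width': 1.0} 0.022
side {'vertical_fov': 52.32220022997913, 'cx': 282.5838304566361, 'cy': 209.26097698998262, 'cam_to_world': array([[ 0.8196016 , -0.34060086,  0.46069976,  0.085818  ],
       [-0.57271282, -0.46471859,  0.67530487, -0.72740248],
       [-0.01591368, -0.81732961, -0.57595058,  0.68914758],
       [ 0.        ,  0.        ,  0.        ,  1.        ]])}
top {'vertical_fov': 48.8277898400889, 'cx': 278.4858241107087, 'cy': 212.03086352968185, 'cam_to_world': array([[ 0.01674216, -0.99244037,  0.12158048,  0.41015594],
       [-0.99928895, -0.02071694, -0.0315023 , -0.0533646 ],
       [ 0.03378293, -0.12096661, -0.99208154,  1.23647643],
       [ 0.        ,  0.        ,  0.        ,  1.        ]])}
```

View pics/top0.png

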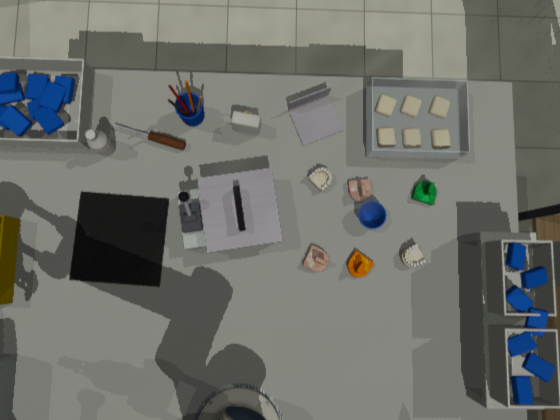

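View pics/side0.png

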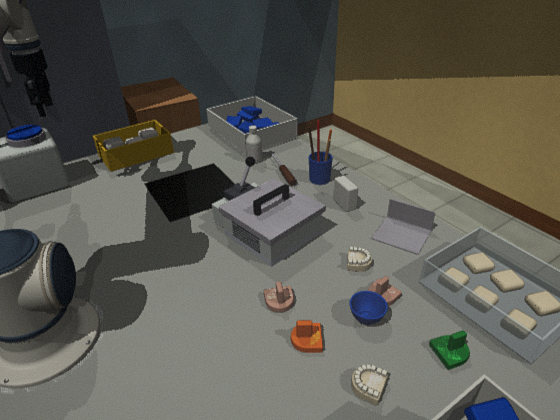

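Top view: the unit with its cover is at about (240,208), with a dark bar from (237,182) to (242,230). The lever ball is at (184,197) and the mat at (120,238). Tray candidates:
- pink (360,189), beside the bowl
- pink (316,258)
- orange (360,264)
- green (425,192)

The two pink ones fit "pale pink-brown resin". The orange and green ones are the named look-alikes. I'll confirm in one crop and measure.

```bash
cat > h.py <<'E'
from rig import monitor, imaging, job, robot
import cv2,numpy as np
def cam(n):
    i=imaging.camera_info(n);f=210/np.tan(np.radians(i["vertical_fov"]/2));return f,i["cx"],i["cy"],np.array(i["cam_to_world"])
def ray(n,p):
    f,cx,cy,T=cam(n);d=T[:3,:3]@np.array([(p[0]-cx)/f,(p[1]-cy)/f,1]);return T[:3,3],d/np.linalg.norm(d)
def plane(n,p,z):
    o,d=ray(n,p);return o+d*(z-o[2])/d[2]
def two(p,q):
    a,u=ray("top",p);b,v=ray("side",q);s=np.linalg.lstsq(np.c_[u,-v],b-a,rcond=None)[0];A=a+s[0]*u;B=b+s[1]*v
    return (A+B)/2,np.linalg.norm(A-B)
def proj(n,P):
    f,cx,cy,T=cam(n);c=T[:3,:3].T@(np.array(P)-T[:3,3]);return np.array([cx+f*c[0]/c[2],cy+f*c[1]/c[2]])
def st():
    s=monitor.state();print({k:np.round(s[k],3).tolist() for k in("t","tool_pos","ft_force","grip_width","grasp_force","q")});print(np.round(s["ee_rot"],3).tolist());return s
def blobs(m,amin):
    n,l,s,c=cv2.connectedComponentsWithStats(m.astype(np.uint8));return [(l==k,c[k],s[k]) for k in range(1,n) if s[k,4]>=amin]
def crop(img,x,y,w,h,k,name):
    cv2.imwrite(f"pics/{name}.png",cv2.resize(img[y:y+h,x:x+w,::-1],None,fx=k,fy=k,interpolation=cv2.INTER_CUBIC))
E
python3 - <<'E'
from h import *
T=cv2.imread("pics/top0.png")[:,:,::-1];S=cv2.imread("pics/side0.png")[:,:,::-1]
a=cv2.resize(T[150:290,165:445],None,fx=2.8,fy=2.8,interpolation=cv2.INTER_CUBIC)
b=cv2.resize(S[145:345,140:420],None,fx=2.0,fy=1.0)
a=cv2.resize(T[150:290,170:400],(690,420)[:2],interpolation=cv2.INTER_CUBIC)
cv2.imwrite("pics/ct.png",a[:,:,::-1])
crop(S,200,140,220,200,3,"cs")
for n,I in(("top",T),("side",S)):
    h=cv2.cvtColor(np.ascontiguousarray(I),cv2.COLOR_RGB2HSV);m=((h[...,0]<14)|(h[...,0]>172))&(h[...,1]>45)&(h[...,1]<150)&(h[...,2]>70)
    for k,c,s in blobs(m,60): print(n,"pink",c.round(1),s)
    m=I.max(2)<30
    for k,c,s in blobs(m,60):
        r=cv2.minAreaRect(np.argwhere(k)[:,::-1].astype(np.float32));print(n,"black",c.round(1),s,np.round(cv2.boxPoints(r),1).tolist())
E
```

```text
top pink [359.9 189.2] [348 179  24  23 415]
top pink [316.5 258.7] [303 245  26  27 414]
top black [239.3 211. ] [235 190  10  40 169] [[234.10000610351562, 190.60000610351562], [238.60000610351562, 189.89999389648438], [244.10000610351562, 228.8000030517578], [239.60000610351562, 229.5]]
top black [119.1 239.3] [  70  193   98   93 7685] [[69.4000015258789, 278.6000061035156], [78.4000015258789, 190.1999969482422], [167.60000610351562, 199.3000030517578], [158.60000610351562, 287.70001220703125]]
top black [183.2 196.1] [179 192   9   9  61] [[178.0, 196.0], [183.5, 190.5], [189.0, 196.0], [183.5, 201.5]]
top black [539.5 212.2] [519 205  41  15 297] [[517.7000122070312, 212.6999969482422], [558.9000244140625, 204.39999389648438], [560.2999877929688, 211.6999969482422], [519.2000122070312, 220.0]]
side pink [384.9 289.6] [368 276  34  30 412]
side pink [279.  297.8] [264 282  30  31 607]
side black [25.9 45.5] [  6  40  35  11 174] [[6.0, 44.0], [39.70000076293945, 39.5], [40.70000076293945, 47.5], [7.099999904632568, 52.0]]
side black [34.2 78. ] [   9   49   44   68 1441] [[8.0, 53.0], [39.5, 42.5], [62.099998474121094, 110.30000305175781], [30.600000381469727, 120.80000305175781]]
side black [187.7 191.2] [ 146  164   88   58 2765] [[145.39999389648438, 183.1999969482422], [224.0, 157.0], [237.8000030517578, 198.39999389648438], [159.1999969482422, 224.60000610351562]]
side black [258.1 206.7] [254 198  15  17  70] [[249.5, 210.5], [258.79998779296875, 193.10000610351562], [268.0, 198.0], [258.70001220703125, 215.39999389648438]]
side black [ 61.6 282.6] [  23  243   53   98 1163] [[22.399999618530273, 339.79998779296875], [55.900001525878906, 241.60000610351562], [87.19999694824219, 252.3000030517578], [53.79999923706055, 350.5]]
```

View pics/ct.png

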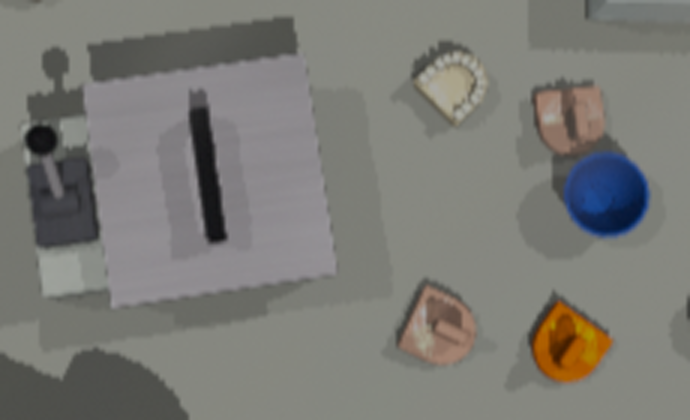

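View pics/cs.png

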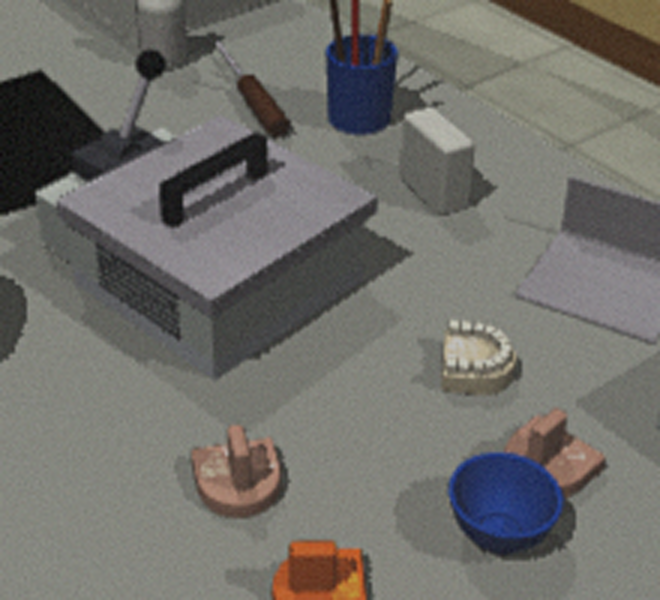

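Top crop: both pink trays show upright fins and the cover bar runs along the unit's x. Side crop: pink trays at about (279,298) and (385,290), the second behind the bowl, and the ball at (250,161). The two pink slabs with fins are the trays. Next I measure the unit, bar, ball and mat.

```bash
python3 - <<'E'
from h import *
T=cv2.imread("pics/top0.png")[:,:,::-1].astype(int);S=cv2.imread("pics/side0.png")[:,:,::-1].astype(int)
print(T[240,220],T[200,205],T[250,300],T[235,250])
h=cv2.cvtColor(T.astype(np.uint8),cv2.COLOR_RGB2HSV)
m=(T[...,2]-T[...,1]>2)&(T[...,0]-T[...,1]>2)
m=cv2.morphologyEx(m.astype(np.uint8),cv2.MORPH_CLOSE,np.ones((9,9)));m=cv2.morphologyEx(m,cv2.MORPH_OPEN,np.ones((7,7)))
k,c,s=[b for b in blobs(m,2000) if b[0][238,222]][0];print(s)
b=cv2.boxPoints(cv2.minAreaRect(np.argwhere(k)[:,::-1].astype(np.float32)));print(b.round(1))
P=np.array([plane("top",p,.089) for p in b]);print("plate",P.round(4).tolist(),P.mean(0).round(4),[np.linalg.norm(P[i]-P[i-1]).round(4) for i in range(4)],[np.degrees(np.arctan2(*(P[i]-P[i-1])[[1,0]])).round(2) for i in range(4)])
# bar: dark mask looser
for thr in (45,):
  m=(T.max(2)<thr);m[:,:225]=0;m[:,255:]=0;m[:175]=0;m[240:]=0
  k,c,s=max(blobs(m,50),key=lambda q:q[2][4]);r=cv2.minAreaRect(np.argwhere(k)[:,::-1].astype(np.float32));b=cv2.boxPoints(r)
  P=np.array([plane("top",p,.127) for p in b]);print("bar",s,P.mean(0).round(4),[(np.linalg.norm(P[i]-P[i-1]).round(4),np.degrees(np.arctan2(*(P[i]-P[i-1])[[1,0]])).round(2)) for i in range(4)])
m=T.max(2)<60;m[205:]=0;m[:,:172]=0;m[:,194:]=0;m[:186]=0
print([(c,s) for k,c,s in blobs(m,20)])
m=S.max(2)<55;m[:154]=0;m[170:]=0;m[:,:242]=0;m[:,260:]=0
bs=[(c,s) for k,c,s in blobs(m,20)];print(bs)
print("ball",two((183.7,196.5),bs[0][0]))
M=np.array([plane("top",p,.003) for p in [[69.4,278.6],[78.4,190.2],[167.6,199.3],[158.6,287.7]]]);print("mat",M.mean(0).round(4),[np.degrees(np.arctan2(*(M[i]-M[i-1])[[1,0]])).round(2) for i in range(4)],np.linalg.norm(M[1]-M[0]))
st()
E
```

```text
[145 143 146] [129 126 129] [134 135 127] [143 140 144]
[ 199  170   82   81 5452]
[[196.8 178.5]
 [271.  167.9]
 [281.5 241.2]
 [207.3 251.8]]
plate [[0.6313, 0.1165, 0.089], [0.6629, -0.0689, 0.089], [0.478, -0.0984, 0.089], [0.4485, 0.0839, 0.089]] [0.5551 0.0083 0.089 ] [np.float64(0.1857), np.float64(0.1881), np.float64(0.1872), np.float64(0.1847)] [np.float64(10.12), np.float64(-80.34), np.float64(-170.94), np.float64(99.19)]
bar [234 186  11  44 234] [0.555  0.0077 0.127 ] [(np.float64(0.1064), np.float64(9.63)), (np.float64(0.013), np.float64(-80.42)), (np.float64(0.1064), np.float64(-170.45)), (np.float64(0.0129), np.float64(99.3))]
[(array([183.54216867, 196.28915663]), array([179, 192,  10,  10,  83], dtype=int32))]
[(array([249.91549296, 161.02816901]), array([246, 157,   9,  10,  71], dtype=int32))]
ball (array([0.57540932, 0.13704603, 0.14838817]), np.float64(0.0008826768444916488))
mat [0.4823 0.3281 0.003 ] [np.float64(85.1), np.float64(-1.76), np.float64(-94.67), np.float64(176.89)] 0.2333637159171315
{'t': 0.1, 'tool_pos': [0.189, 0.569, 0.252], 'ft_force': [-0.16, -0.373, 1.702], 'grip_width': 1.002, 'grasp_force': 0.0, 'q': [68.371, 5.26, 70.574, -0.002, 104.269, -3.248]}
[[-0.949, 0.315, -0.001], [0.315, 0.949, -0.002], [0.0, -0.002, -1.0]]
```

>>> {"name": "jog_arm", "arguments": {"series": "0 0 -7.03 0 0 0 0;0 0 -7.03 0 0 0 0;0 0 -7.03 0 0 0 0;0 0 -7.03 0 0 0 0;0 0 0 0 0 0 0", "newtons": 60}}

```text
t: 0.52
tool_pos: [0.1891, 0.5693, 0.2526]
ee_rot: [[-0.985, -0.173, -0.0], [-0.173, 0.985, -0.001], [0.001, -0.001, -1.0]]
ft_force: [0.3, -0.3, 0.3]
grip_width: 0.298
grasp_force: 0.0
```

>>> {"name": "jog_arm", "arguments": {"series": "0 0 0 -0.023 -0.0327 0 0;0 0 0 -0.023 -0.0327 0 0;0 0 0 -0.023 -0.0327 0 0;0 0 0 -0.023 -0.0327 0 0;0 0 0 -0.023 -0.0327 0 0"}}

```text
t: 0.93
tool_pos: [0.331, 0.4262, 0.253]
ee_rot: [[-0.986, -0.165, -0.0], [-0.165, 0.986, -0.0], [0.0, -0.0, -1.0]]
ft_force: [0.9, 0.8, 0.0]
grip_width: -0.004
grasp_force: 0.0
```

>>> {"name": "jog_arm", "arguments": {"series": "0 0 0 -0.023 -0.0327 0 0;0 0 0 -0.023 -0.0327 0 0;0 0 0 -0.023 -0.0327 0 0;0 0 0 -0.023 -0.0327 0 0;0 0 0 -0.023 -0.0327 0 0"}}

```text
t: 1.35
tool_pos: [0.4722, 0.2843, 0.2531]
ee_rot: [[-0.986, -0.165, -0.0], [-0.165, 0.986, -0.0], [0.0, 0.0, -1.0]]
ft_force: [0.1, 0.6, -0.1]
grip_width: 0.001
grasp_force: 0.0
```

>>> {"name": "jog_arm", "arguments": {"series": "0 0 0 -0.023 -0.0327 0 0;0 0 0 -0.023 -0.0327 0 0;0 0 0 -0.023 -0.0327 0 0;0 0 0 -0.023 -0.0327 0 0;0 0 0 0 0 0 0"}}

```text
t: 1.77
tool_pos: [0.5875, 0.1669, 0.2512]
ee_rot: [[-0.987, -0.158, -0.001], [-0.158, 0.987, -0.003], [0.001, -0.003, -1.0]]
ft_force: [0.7, 0.3, 0.5]
grip_width: -0.006
grasp_force: 0.0
```

```bash
cat >> h.py <<'E'
Y=np.radians(9.7);C=np.array([.555,.008]);UX=np.array([np.cos(Y),np.sin(Y)]);UY=np.array([-np.sin(Y),np.cos(Y)])
def U(p): p=np.array(p)[:2]-C;return np.round([p@UX,p@UY],4)
def W(x,y): return C+x*UX+y*UY
def go(x,y,z,yaw=None):
    # shift in current tool axes to a world point; yaw = wanted angle (deg) of tool y axis
    s=monitor.state();R=np.array(s["ee_rot"]);d=np.array([x,y,z])-s["tool_pos"];a=np.degrees(np.arctan2(R[1,1],R[0,1]))
    print("tool shift",(R.T@d).round(4),"dist",np.linalg.norm(d).round(4),"tooly yaw",a.round(2),"tilt",np.round(R[:,2],3))
    if yaw is not None:
        t=-((yaw-a+90)%180-90);Rz=cv2.Rodrigues(np.radians([0,0,t]))[0]@np.eye(3)
        print("turn z",round(t,2),"shift after turn",((R@Rz).T@d).round(4),"q6",np.round(s["q"][5],1))
E
python3 - <<'E'
from h import *
s=st();print(U(s["tool_pos"]),robot.tips_ahead);print("ballU",U([.5754,.137]));go(*W(.085,.123),.150,99.7)
E
```

```text
{'t': 1.767, 'tool_pos': [0.588, 0.167, 0.251], 'ft_force': [0.737, 0.311, 0.482], 'grip_width': -0.006, 'grasp_force': 0.0, 'q': [12.754, 6.969, 68.855, -0.176, 104.272, -86.396]}
[[-0.987, -0.158, -0.001], [-0.158, 0.987, -0.003], [0.001, -0.003, -1.0]]
[0.0589 0.1511] 0.022
ballU [0.0418 0.1237]
tool shift [-0.0266 -0.0275  0.1012] dist 0.1082 tooly yaw 99.11 tilt [-0.001 -0.003 -1.   ]
turn z -0.59 shift after turn [-0.0263 -0.0278  0.1012] q6 -86.4
```

>>> {"name": "jog_arm", "arguments": {"series": "0 0 -0.6 -0.0263 -0.0275 0 0;0 0 0 0 0 0.025 0;0 0 0 0 0 0.025 0;0 0 0 0 0 0.025 0;0 0 0 0 0 0.026 0"}}

```text
t: 2.18
tool_pos: [0.6145, 0.15, 0.1509]
ee_rot: [[-0.985, -0.175, -0.0], [-0.175, 0.985, 0.0], [0.0, 0.0, -1.0]]
ft_force: [1.2, -0.0, -0.0]
grip_width: 0.002
grasp_force: 0.0
```

>>> {"name": "jog_arm", "arguments": {"series": "0 0 0 0 0 0 0;0 0 0 0.012 0 0 0;0 0 0 0.012 0 0 0;0 0 0 0.012 0 0 0;0 0 0 0.012 0 0 0"}}

```text
t: 2.6
tool_pos: [0.5677, 0.1417, 0.1547]
ee_rot: [[-0.984, -0.177, 0.004], [-0.177, 0.984, 0.001], [-0.004, 0.0, -1.0]]
ft_force: [1.3, 0.6, 1.7]
grip_width: -0.002
grasp_force: 0.7
```

>>> {"name": "jog_arm", "arguments": {"series": "0 0 0 0.012 0 0 0;0 0 0 0.012 0 0 0;0 0 0 0.01 0 0 0;0 0 0 0.01 0 0 0;0 0 0 0 0 0 0"}}

```text
t: 3.02
tool_pos: [0.5234, 0.1337, 0.1543]
ee_rot: [[-0.984, -0.178, 0.002], [-0.178, 0.984, 0.0], [-0.002, 0.0, -1.0]]
ft_force: [0.1, 0.1, 0.0]
grip_width: -0.001
grasp_force: 0.0
```

```bash
python3 - <<'E'
from h import *
s=st();print(U(s["tool_pos"]))
I=imaging.read_camera("side");crop(I,180,110,160,130,4,"s1")
E
```

```text
{'t': 3.017, 'tool_pos': [0.523, 0.134, 0.154], 'ft_force': [0.119, 0.148, 0.024], 'grip_width': -0.001, 'grasp_force': 0.0, 'q': [10.719, -3.928, 89.749, 0.004, 94.079, -89.507]}
[[-0.984, -0.178, 0.002], [-0.178, 0.984, 0.0], [-0.002, 0.0, -1.0]]
[-0.01    0.1292]
```

View pics/s1.png

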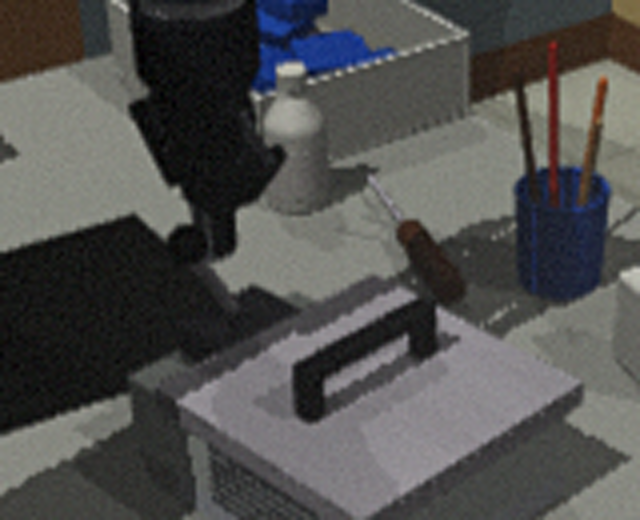

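The lever has moved with the fingers. The ball at crop (187,242) is on the robot side of them and leans towards the robot. I'll push on to the stop.

>>> {"name": "jog_arm", "arguments": {"series": "0 0 0 0.008 0 0 0;0 0 0 0.006 0 0 0;0 0 0 0.004 0 0 0;0 0 0 0.003 0 0 0;0 0 0 0 0 0 0"}}

```text
t: 3.48
tool_pos: [0.5052, 0.1303, 0.1538]
ee_rot: [[-0.984, -0.179, 0.007], [-0.179, 0.984, 0.002], [-0.007, 0.001, -1.0]]
ft_force: [8.2, 2.9, 0.7]
grip_width: 0.001
grasp_force: 3.9
```

>>> {"name": "jog_arm", "arguments": {"series": "0 0 0 0.002 0 0 0;0 0 0 0.002 0 0 0;0 0 0 0.002 0 0 0;0 0 0 0.002 0 0 0;0 0 0 0 0 0 0"}}

```text
t: 3.9
tool_pos: [0.5039, 0.1301, 0.1544]
ee_rot: [[-0.983, -0.179, 0.024], [-0.179, 0.984, 0.005], [-0.025, 0.001, -1.0]]
ft_force: [39.0, 8.7, -13.1]
grip_width: -0.003
grasp_force: 19.7
```

Stop reached: the force climbs with no travel. Backing off and moving to the bar.

>>> {"name": "jog_arm", "arguments": {"series": "0 0 0 -0.015 0 0 0;0 0 0 0 0 -0.03 0;0 0 0 0 0 -0.03 0;0 0 0 0 0 -0.03 0;0 0 0 0 0 0 0.05"}}

```text
t: 4.32
tool_pos: [0.5117, 0.1312, 0.2496]
ee_rot: [[-0.984, -0.179, 0.01], [-0.179, 0.984, 0.002], [-0.01, 0.0, -1.0]]
ft_force: [0.3, 0.8, 0.6]
grip_width: 0.128
grasp_force: 0.0
```

```bash
python3 - <<'E'
from h import *
s=st();print(U(s["tool_pos"]))
T=imaging.read_camera("top");S=imaging.read_camera("side");cv2.imwrite("pics/t2.png",T[:,:,::-1]);cv2.imwrite("pics/s2.png",S[:,:,::-1])
print("expected ball if 0:",proj("top",[*W(-.0515,.123),.143]),proj("side",[*W(-.0515,.123),.143]))
p=proj("side",[*W(-.0515,.123),.143]).astype(int)
m=S.max(2)<55;k=np.zeros_like(m);k[p[1]-12:p[1]+13,p[0]-12:p[0]+13]=1
print([(c,s) for _,c,s in blobs(m&k,20)])
go(*W(0,0),.20,99.7)
E
```

```text
{'t': 4.317, 'tool_pos': [0.512, 0.131, 0.25], 'ft_force': [0.316, 0.76, 0.608], 'grip_width': 0.128, 'grasp_force': 0.0, 'q': [10.697, -6.368, 82.397, -0.003, 103.407, -89.621]}
[[-0.984, -0.179, 0.01], [-0.179, 0.984, 0.002], [-0.01, 0.0, -1.0]]
[-0.0219  0.1288]
expected ball if 0: [189.41473897 235.78222619] [222.27631488 176.05647847]
[(array([218.85925926, 178.77777778]), array([210, 164,  25,  25, 405], dtype=int32))]
tool shift [-0.0214 -0.129   0.0441] dist 0.138 tooly yaw 100.32 tilt [ 0.003  0.001 -1.   ]
turn z 0.62 shift after turn [-0.0228 -0.1287  0.0441] q6 -89.6
```

>>> {"name": "jog_arm", "arguments": {"series": "0 0 0.6 0 -0.03 0 0.05;0 0 0 -0.006 -0.033 0 0.05;0 0 0 -0.006 -0.033 0.01 0.05;0 0 0 -0.006 -0.033 0.015 0.05;0 0 0 -0.005 0 0.019 0.05"}}

```text
t: 4.83
tool_pos: [0.5556, 0.0026, 0.1969]
ee_rot: [[-0.986, -0.164, -0.0], [-0.164, 0.986, -0.003], [0.001, -0.003, -1.0]]
ft_force: [-0.4, 1.4, 0.1]
grip_width: 0.586
grasp_force: 0.0
```

```bash
python3 - <<'E'
from h import *
s=st();print(U(s["tool_pos"]))
T=imaging.read_camera("top");S=imaging.read_camera("side");cv2.imwrite("pics/t3.png",T[:,:,::-1])
crop(S,180,110,160,130,4,"s3")
go(*W(0,0),.126,99.7)
E
```

```text
{'t': 4.833, 'tool_pos': [0.556, 0.003, 0.197], 'ft_force': [-0.391, 1.394, 0.074], 'grip_width': 0.586, 'grasp_force': 0.0, 'q': [-3.148, -1.842, 83.412, -0.162, 98.44, -102.607]}
[[-0.986, -0.164, -0.0], [-0.164, 0.986, -0.003], [0.001, -0.003, -1.0]]
[-0.0003 -0.0054]
tool shift [-0.0025  0.0009  0.0663] dist 0.0664 tooly yaw 99.58 tilt [-0.01   0.001 -1.   ]
turn z -0.12 shift after turn [-0.0025  0.0009  0.0663] q6 -102.4
```

View pics/s3.png

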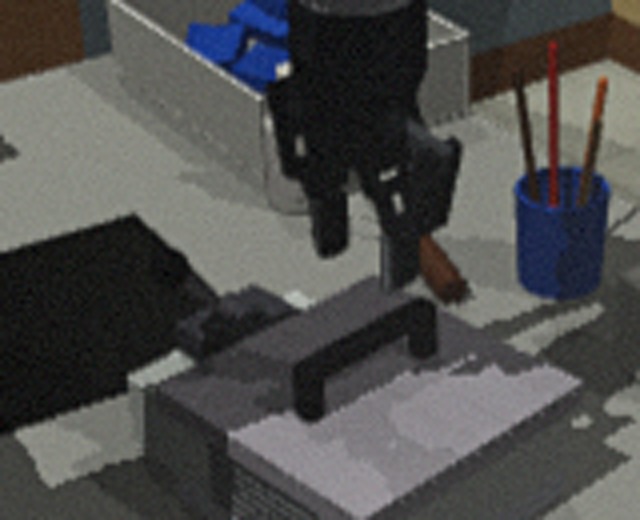

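The fingers straddle the bar in line with it, and the lever is down by the mat at crop (175,255). Descending and gripping.

>>> {"name": "jog_arm", "arguments": {"series": "0 0 0 -0.002 0.001 0.02 0.05;0 0 0 0 0 0.02 0.05;0 0 0 0 0 0.016 0.05;0 0 0 0 0 0.01 0.05;0 0 0 0 0 0 0.05"}}

```text
t: 5.35
tool_pos: [0.5552, 0.0101, 0.1295]
ee_rot: [[-0.985, -0.17, -0.005], [-0.17, 0.985, 0.0], [0.005, 0.001, -1.0]]
ft_force: [-0.1, 0.4, -1.0]
grip_width: 0.589
grasp_force: 0.0
```

>>> {"name": "jog_arm", "arguments": {"series": "0 0 0 0 0 0 0.0;0 0 0 0 0 0 0;0 0 0 0 0 0 0;0 0 0 0 0 0 0;0 0 0 0 0 0 0", "newtons": 90}}

```text
t: 5.77
tool_pos: [0.5576, 0.0092, 0.1344]
ee_rot: [[-0.986, -0.169, 0.003], [-0.169, 0.986, 0.0], [-0.003, -0.0, -1.0]]
ft_force: [-2.6, 0.7, 7.4]
grip_width: 0.164
grasp_force: 90.3
```

```bash
python3 - <<'E'
from h import *
s=st();print(U(s["tool_pos"]));go(*W(0,0),.126,99.7)
E
```

```text
{'t': 5.767, 'tool_pos': [0.558, 0.009, 0.134], 'ft_force': [-2.574, 0.694, 7.429], 'grip_width': 0.164, 'grasp_force': 90.279, 'q': [-2.557, -0.917, 88.843, 0.012, 91.905, -102.299]}
[[-0.986, -0.169, 0.003], [-0.169, 0.986, 0.0], [-0.003, -0.0, -1.0]]
[0.0027 0.0008]
tool shift [ 0.0028 -0.0007  0.0084] dist 0.0089 tooly yaw 99.74 tilt [ 0.003  0.    -1.   ]
turn z 0.04 shift after turn [ 0.0028 -0.0008  0.0084] q6 -102.3
```

>>> {"name": "jog_arm", "arguments": {"series": "0 0 0 0 0 -0.01 0;0 0 0 0 0 -0.015 0;0 0 0 0 0 -0.02 0;0 0 0 0 0 -0.02 0;0 0 0 0 0 -0.02 0"}}

```text
t: 6.18
tool_pos: [0.5564, 0.0091, 0.2175]
ee_rot: [[-0.986, -0.169, -0.002], [-0.169, 0.986, 0.0], [0.002, 0.0, -1.0]]
ft_force: [-0.0, 0.7, -4.3]
grip_width: 0.16
grasp_force: 88.9
```

>>> {"name": "jog_arm", "arguments": {"series": "0 0 0 0 0 -0.025 0;0 0 0 0 0 -0.025 0;0 0 0 0 0 -0.015 0;0 0 0 0 0 0 0;0 0 0 0 0 0 0"}}

```text
t: 6.6
tool_pos: [0.5571, 0.0091, 0.2826]
ee_rot: [[-0.986, -0.169, 0.001], [-0.169, 0.986, -0.0], [-0.001, -0.0, -1.0]]
ft_force: [0.1, -0.0, -4.5]
grip_width: 0.158
grasp_force: 89.0
```

```bash
python3 - <<'E'
from h import *
s=st();S=imaging.read_camera("side");cv2.imwrite("pics/s4.png",S[:,:,::-1])
go(.482,.328,.29,85.7)
E
```

```text
{'t': 6.6, 'tool_pos': [0.557, 0.009, 0.283], 'ft_force': [0.125, -0.05, -4.474], 'grip_width': 0.158, 'grasp_force': 89.018, 'q': [-2.566, -0.994, 73.899, -0.001, 107.038, -102.3]}
[[-0.986, -0.169, 0.001], [-0.169, 0.986, -0.0], [-0.001, -0.0, -1.0]]
tool shift [ 0.0197  0.3269 -0.0089] dist 0.3277 tooly yaw 99.74 tilt [-0.002  0.    -1.   ]
turn z 14.04 shift after turn [ 0.0984  0.3124 -0.0089] q6 -102.3
```

View pics/s4.png

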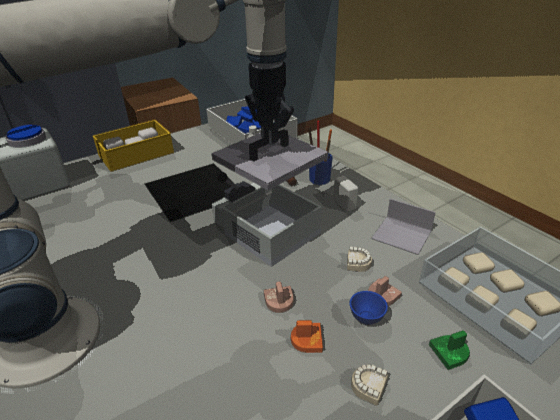

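The cover hangs level at (265,150) and the chamber is open at (268,222). Carrying the cover to the mat.

>>> {"name": "jog_arm", "arguments": {"series": "0 0 0 0.002 0.02 0 0;0 0 0 0.002 0.034 0 0;0 0 0 0.002 0.034 0 0;0 0 0 0.002 0.034 0 0;0 0 0 0.002 0.034 0 0"}}

```text
t: 7.07
tool_pos: [0.5195, 0.1623, 0.2795]
ee_rot: [[-0.986, -0.169, -0.004], [-0.169, 0.986, -0.001], [0.004, -0.0, -1.0]]
ft_force: [0.5, 0.8, -3.7]
grip_width: 0.156
grasp_force: 89.0
```

>>> {"name": "jog_arm", "arguments": {"series": "0 0 0 0.002 0.034 0 0;0 0 0 0.002 0.034 0 0;0 0 0 0.002 0.034 0 0;0 0 0 0.002 0.034 0 0;0 0 0 0.002 0.034 0 0"}}

```text
t: 7.48
tool_pos: [0.4809, 0.3283, 0.2794]
ee_rot: [[-0.986, -0.169, -0.004], [-0.169, 0.986, -0.002], [0.004, -0.002, -1.0]]
ft_force: [1.2, -0.4, -3.6]
grip_width: 0.161
grasp_force: 89.0
```

>>> {"name": "jog_arm", "arguments": {"series": "0 0 7 0 0 0 0;0 0 7 0 0 0 0;0 0 0 0 0 0 0;0 0 0 0 0 0 0;0 0 0 0 0 0 0"}}

```text
t: 7.9
tool_pos: [0.482, 0.3266, 0.2809]
ee_rot: [[-0.997, 0.071, -0.002], [0.071, 0.997, -0.001], [0.002, -0.001, -1.0]]
ft_force: [0.3, 0.2, -4.7]
grip_width: 0.161
grasp_force: 89.2
```

```bash
python3 - <<'E'
from h import *
s=st();go(.482-.0025,.328,.10,85.7)
E
```

```text
{'t': 7.9, 'tool_pos': [0.482, 0.327, 0.281], 'ft_force': [0.305, 0.213, -4.686], 'grip_width': 0.161, 'grasp_force': 89.231, 'q': [30.774, 2.988, 70.044, -0.0, 107.092, -55.133]}
[[-0.997, 0.071, -0.002], [0.071, 0.997, -0.001], [0.002, -0.001, -1.0]]
tool shift [0.0022 0.0015 0.1809] dist 0.1809 tooly yaw 85.91 tilt [-0.002 -0.001 -1.   ]
turn z 0.21 shift after turn [0.0022 0.0015 0.1809] q6 -55.1
```

>>> {"name": "jog_arm", "arguments": {"series": "0 0 0 0 0.001 0.035 0;0 0 0 0 0 0.04 0;0 0 0 0 0 0.04 0;0 0 0 0 0 0.04 0;0 0 0 0 0 0.025 0"}}

```text
t: 8.32
tool_pos: [0.4804, 0.3263, 0.0967]
ee_rot: [[-0.997, 0.073, -0.005], [0.073, 0.997, -0.003], [0.005, -0.004, -1.0]]
ft_force: [-0.3, -0.5, -3.9]
grip_width: 0.157
grasp_force: 89.1
```

>>> {"name": "jog_arm", "arguments": {"series": "0 0 0 0 0 0.01 0;0 0 0 0 0 0.006 0;0 0 0 0 0 0.006 0;0 0 0 0 0 0.004 0;0 0 0 0 0 0 0"}}

```text
t: 8.73
tool_pos: [0.4828, 0.3283, 0.0776]
ee_rot: [[-0.997, 0.074, 0.002], [0.074, 0.997, 0.001], [-0.002, 0.001, -1.0]]
ft_force: [0.1, -0.6, -4.3]
grip_width: 0.156
grasp_force: 89.2
```

>>> {"name": "jog_arm", "arguments": {"series": "0 0 0 0 0 0.003 0;0 0 0 0 0 0.003 0;0 0 0 0 0 0.003 0;0 0 0 0 0 0 0;0 0 0 0 0 0 0"}}

```text
t: 9.15
tool_pos: [0.482, 0.328, 0.0671]
ee_rot: [[-0.997, 0.074, -0.0], [0.074, 0.997, -0.0], [0.0, -0.0, -1.0]]
ft_force: [0.5, -0.2, -5.2]
grip_width: 0.159
grasp_force: 89.3
```

>>> {"name": "jog_arm", "arguments": {"series": "0 0 0 0 0 0.002 0;0 0 0 0 0 0.002 0;0 0 0 0 0 0.002 0;0 0 0 0 0 0 0;0 0 0 0 0 0 0"}}

```text
t: 9.57
tool_pos: [0.4823, 0.3282, 0.0664]
ee_rot: [[-0.997, 0.074, 0.002], [0.074, 0.997, 0.001], [-0.002, 0.001, -1.0]]
ft_force: [-10.1, -6.6, 17.9]
grip_width: 0.159
grasp_force: 92.2
```

>>> {"name": "jog_arm", "arguments": {"series": "0 0 0 0 0 -0.003 0;0 0 0 0 0 0 0.05;0 0 0 0 0 0 0.05;0 0 0 0 0 0 0.05;0 0 0 0 0 0 0.05"}}

```text
t: 9.98
tool_pos: [0.4822, 0.3281, 0.0641]
ee_rot: [[-0.997, 0.074, 0.0], [0.074, 0.997, 0.0], [-0.0, 0.0, -1.0]]
ft_force: [-0.7, -0.4, 0.0]
grip_width: 0.585
grasp_force: 0.0
```

>>> {"name": "jog_arm", "arguments": {"series": "0 0 0 0 0 -0.02 0.05;0 0 0 0 0 -0.04 0.05;0 0 0 0 0 -0.04 0.05;0 0 0 0 0 -0.04 0.05;0 0 0 0 0 -0.04 0.05"}}

```text
t: 10.4
tool_pos: [0.4819, 0.3279, 0.2458]
ee_rot: [[-0.997, 0.074, -0.0], [0.074, 0.997, -0.0], [0.0, -0.0, -1.0]]
ft_force: [0.6, 0.3, 0.6]
grip_width: 0.585
grasp_force: 0.0
```

>>> {"name": "jog_arm", "arguments": {"series": "0 0 0 0 -0.04 0 0.05;0 0 0 0 -0.04 0 0.05;0 0 0 0 -0.04 0 0.05;0 0 0 0 -0.04 0 0.05;0 0 0 0 -0.04 0 0.05"}}

```text
t: 10.82
tool_pos: [0.4668, 0.1271, 0.2441]
ee_rot: [[-0.997, 0.074, 0.0], [0.074, 0.997, -0.0], [-0.0, -0.0, -1.0]]
ft_force: [1.4, -0.1, -0.0]
grip_width: 0.587
grasp_force: 0.0
```

```bash
python3 - <<'E'
from h import *
s=st();T=imaging.read_camera("top");S=imaging.read_camera("side");cv2.imwrite("pics/t5.png",T[:,:,::-1]);cv2.imwrite("pics/s5.png",S[:,:,::-1])
a=cv2.resize(T[165:285,295:395],(500,600),interpolation=cv2.INTER_CUBIC)
b=cv2.resize(T[170:300,60:300],(300,162)); c=cv2.resize(S[130:280,140:300],(300,281))
o=np.zeros((600,800,3),np.uint8);o[:,:500]=a;o[:162,500:]=b;o[180:461,500:]=c
cv2.imwrite("pics/v5.png",o[:,:,::-1])
for n,I in(("top",T),("side",S)):
    h=cv2.cvtColor(I,cv2.COLOR_RGB2HSV);m=((h[...,0]<14)|(h[...,0]>172))&(h[...,1]>45)&(h[...,1]<150)&(h[...,2]>70)
    for k,c,s in blobs(m,60): print(n,"pink",c.round(1),s)
E
```

```text
{'t': 10.817, 'tool_pos': [0.467, 0.127, 0.244], 'ft_force': [1.361, -0.149, -0.036], 'grip_width': 0.587, 'grasp_force': 0.0, 'q': [11.203, -12.825, 88.702, -0.007, 104.109, -74.582]}
[[-0.997, 0.074, 0.0], [0.074, 0.997, -0.0], [-0.0, -0.0, -1.0]]
top pink [359.9 189.2] [348 179  24  23 410]
top pink [316.4 258.9] [303 245  26  27 431]
side pink [384.9 289.5] [368 276  33  30 409]
side pink [278.5 297.7] [264 281  30  32 636]
```

View pics/v5.png

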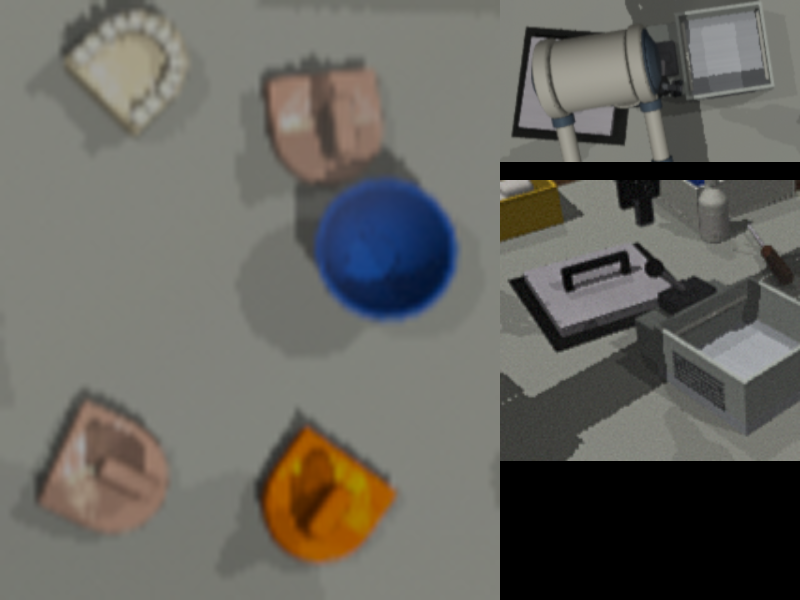

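Cover lies right way up inside the mat's border. The lever ball is at about (223,176) in the side view, as expected for "off". Tray A's fin top is near top px (363.6,188.6), tray B's near (320.4,260.4).

```bash
python3 - <<'E'
from h import *
q=lambda x,y:(295+x/5-.4,165+y/5-.4)
for n,t,sd,e1,e2 in(("A",q(343,120),(384,280.7),q(265,75),q(380,68)),("B",q(128,477),(279,284),q(87,395),q(40,495))):
    print(n,two(t,sd),plane("top",t,.053).round(4))
    d=plane("top",e2,.016)-plane("top",e1,.016);print(" back edge len",np.linalg.norm(d).round(4),"yaw",np.degrees(np.arctan2(d[1],d[0])).round(1), "mid",((plane("top",e2,.016)+plane("top",e1,.016))/2).round(4))
d=plane("top",q(150,488),.053)-plane("top",q(106,466),.053);print("B fin yaw",np.degrees(np.arctan2(d[1],d[0])),np.linalg.norm(d))
print("bowl",plane("top",q(387,249),.042))
# fin mask in B & A : chamber centre check from top walls
T=cv2.imread("pics/t5.png")[:,:,::-1]
c=[plane("top",(60+ (x-500)*.8,170+y*130/162),.085) for x,y in((677,12),(762,4),(773,88),(686,99))];print(np.mean(c,0),[np.linalg.norm(c[i]-c[i-1]).round(3) for i in range(4)])
E
```

```text
A (array([ 0.62277054, -0.31276346,  0.04605226]), np.float64(0.00024451723321512454)) [ 0.6214 -0.3112  0.053 ]
 back edge len 0.0627 yaw -85.2 mid [ 0.6543 -0.3083  0.016 ]
B (array([ 0.43379665, -0.19922543,  0.05517316]), np.float64(0.0003915981959262367)) [ 0.434  -0.1996  0.053 ]
 back edge len 0.0583 yaw 155.3 mid [ 0.451 -0.17   0.016]
B fin yaw -115.50058667088447 0.025059519221684326
bowl [ 0.55540467 -0.33638609  0.042     ]
[0.55332232 0.00727803 0.085     ] [np.float64(0.176), np.float64(0.172), np.float64(0.172), np.float64(0.174)]
```

>>> {"name": "jog_arm", "arguments": {"series": "0 0 7 0 0 0 0.04;0 0 7 0 0 0 0.04;0 0 7 0 0 0 0.04;0 0 7 0 0 0 0.04;0 0 7 0 0 0 0.04"}}

```text
t: 11.33
tool_pos: [0.4674, 0.1291, 0.2441]
ee_rot: [[-0.771, 0.637, -0.0], [0.637, 0.771, 0.0], [0.0, 0.0, -1.0]]
ft_force: [-1.3, 0.2, -0.7]
grip_width: 0.469
grasp_force: 0.0
```

>>> {"name": "jog_arm", "arguments": {"series": "0 0 7 0 0 0 0.04;0 0 7 0 0 0 0.04;0 0 7 0 0 0 0.04;0 0 7 0 0 0 0.04;0 0 7 0 0 0 0.04"}}

```text
t: 11.75
tool_pos: [0.4673, 0.1292, 0.244]
ee_rot: [[-0.266, 0.964, -0.0], [0.964, 0.266, 0.0], [0.0, -0.0, -1.0]]
ft_force: [0.4, -0.7, 0.1]
grip_width: 0.469
grasp_force: 0.0
```

>>> {"name": "jog_arm", "arguments": {"series": "0 0 7 0 0 0 0.04;0 0 7 0 0 0 0.04;0 0 7 0 0 0 0.04;0 0 7 0 0 0 0.04;0 0 7 0 0 0 0.04"}}

```text
t: 12.17
tool_pos: [0.4674, 0.1292, 0.244]
ee_rot: [[0.335, 0.942, -0.0], [0.942, -0.335, 0.0], [0.0, -0.0, -1.0]]
ft_force: [-0.7, 0.2, 0.8]
grip_width: 0.465
grasp_force: 0.0
```

```bash
python3 - <<'E'
from h import *
go(.435,-.200,.12,-25)
E
```

```text
tool shift [-0.321   0.0799  0.124 ] dist 0.3533 tooly yaw -19.57 tilt [-0.  0. -1.]
turn z 5.43 shift after turn [-0.312   0.1099  0.124 ] q6 31.0
```

>>> {"name": "jog_arm", "arguments": {"series": "0 0 5.4 0 0 0 0.04;0 0 0 -0.035 0.012 0 0.04;0 0 0 -0.035 0.012 0 0.04;0 0 0 -0.035 0.012 0 0.04;0 0 0 -0.035 0.012 0 0.04"}}

```text
t: 12.58
tool_pos: [0.4523, -0.0193, 0.2441]
ee_rot: [[0.416, 0.91, 0.0], [0.91, -0.416, 0.0], [0.0, 0.0, -1.0]]
ft_force: [0.9, -0.2, 0.5]
grip_width: 0.467
grasp_force: 0.0
```

>>> {"name": "jog_arm", "arguments": {"series": "0 0 0 -0.035 0.012 0 0.04;0 0 0 -0.035 0.012 0.01 0.04;0 0 0 -0.035 0.013 0.03 0.04;0 0 0 -0.035 0.013 0.04 0.04;0 0 0 -0.032 0.011 0.01 0.04"}}

```text
t: 13.0
tool_pos: [0.4359, -0.1868, 0.1631]
ee_rot: [[0.417, 0.909, -0.004], [0.909, -0.417, 0.003], [0.001, -0.005, -1.0]]
ft_force: [-0.1, 1.3, -0.2]
grip_width: 0.47
grasp_force: 0.0
```

```bash
python3 - <<'E'
from h import *
S=imaging.read_camera("side");T=imaging.read_camera("top")
o=np.zeros((480,760,3),np.uint8);o[:,:420]=cv2.resize(S[210:330,235:340],(420,480),interpolation=cv2.INTER_CUBIC);o[:480,420:]=cv2.resize(T[170:290,290:375],(340,480),interpolation=cv2.INTER_CUBIC)
cv2.imwrite("pics/v6.png",o[:,:,::-1])
go(.435,-.200,.046,-25)
E
```

```text
tool shift [-0.0096  0.0048  0.1179] dist 0.1184 tooly yaw -24.93 tilt [-0.006  0.001 -1.   ]
turn z 0.07 shift after turn [-0.0096  0.0048  0.1179] q6 -2.6
```

View pics/v6.png

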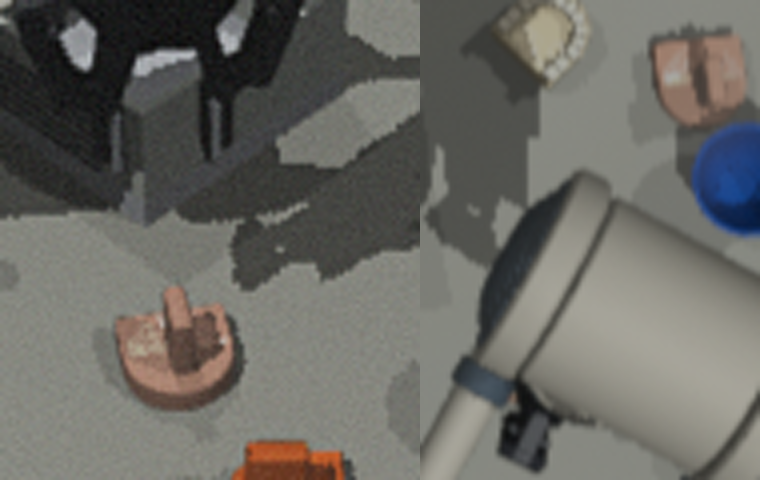

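Tray B is where it was: fin top at side px (279,283), with the fingers above and aligned. Descending.

>>> {"name": "jog_arm", "arguments": {"series": "0 0 0 -0.008 0.004 0.02 0.04;0 0 0 0 0 0.03 0.04;0 0 0 0 0 0.03 0.04;0 0 0 0 0 0.025 0.04;0 0 0 0 0 0 0.04"}}

```text
t: 13.52
tool_pos: [0.4353, -0.1933, 0.0573]
ee_rot: [[0.417, 0.909, -0.008], [0.909, -0.417, 0.005], [0.001, -0.009, -1.0]]
ft_force: [-0.3, -0.4, -0.9]
grip_width: 0.468
grasp_force: 0.0
```

```bash
python3 - <<'E'
from h import *
st();go(.435,-.200,.046,-25)
E
```

```text
{'t': 13.517, 'tool_pos': [0.435, -0.193, 0.057], 'ft_force': [-0.32, -0.438, -0.909], 'grip_width': 0.468, 'grasp_force': 0.0, 'q': [-28.058, -10.749, 105.962, 0.032, 85.306, -3.444]}
[[0.417, 0.909, -0.008], [0.909, -0.417, 0.005], [0.001, -0.009, -1.0]]
tool shift [-0.0062  0.0027  0.0113] dist 0.0132 tooly yaw -24.62 tilt [-0.008  0.005 -1.   ]
turn z 0.38 shift after turn [-0.0062  0.0027  0.0113] q6 -3.4
```

>>> {"name": "jog_arm", "arguments": {"series": "0 0 0 0 0 0 0.04;0 0 0 0 0 0 0.04;0 0 0 0 0 0 0.04;0 0 0 0 0 0 0.04;0 0 0 0 0 0 0.04"}}

```text
t: 13.93
tool_pos: [0.4383, -0.196, 0.0645]
ee_rot: [[0.417, 0.909, 0.003], [0.909, -0.417, -0.001], [-0.0, 0.003, -1.0]]
ft_force: [0.4, 0.3, 0.7]
grip_width: 0.468
grasp_force: 0.0
```

```bash
python3 - <<'E'
from h import *
go(.435,-.200,.046,-25)
E
```

```text
tool shift [-0.0051 -0.0014  0.0185] dist 0.0192 tooly yaw -24.65 tilt [ 0.003 -0.001 -1.   ]
turn z 0.35 shift after turn [-0.0051 -0.0014  0.0185] q6 -3.5
```

>>> {"name": "jog_arm", "arguments": {"series": "0 0 0 -0.005 -0.001 0.005 0.04;0 0 0 0 0 0.006 0.04;0 0 0 0 0 0.005 0.04;0 0 0 0 0 0.002 0.04;0 0 0 0 0 0 0.04"}}

```text
t: 14.35
tool_pos: [0.4338, -0.1995, 0.0434]
ee_rot: [[0.417, 0.909, -0.002], [0.909, -0.417, 0.001], [0.0, -0.002, -1.0]]
ft_force: [-0.3, 0.2, -0.8]
grip_width: 0.466
grasp_force: 0.0
```

>>> {"name": "jog_arm", "arguments": {"series": "0 0 0 0 0 0 0;0 0 0 0 0 0 0;0 0 0 0 0 0 0;0 0 0 0 0 0 0;0 0 0 0 0 0 0", "newtons": 50}}

```text
t: 14.77
tool_pos: [0.4347, -0.1998, 0.045]
ee_rot: [[0.417, 0.909, 0.0], [0.909, -0.417, -0.0], [-0.0, 0.001, -1.0]]
ft_force: [1.2, 0.2, 1.5]
grip_width: 0.135
grasp_force: 48.8
```

>>> {"name": "jog_arm", "arguments": {"series": "0 0 0 0 0 -0.01 0;0 0 0 0 0 -0.02 0;0 0 0 0 0 -0.03 0;0 0 0 0 0 -0.03 0;0 0 0 0 0 -0.03 0"}}

```text
t: 15.18
tool_pos: [0.4342, -0.1996, 0.1665]
ee_rot: [[0.417, 0.909, -0.0], [0.909, -0.417, 0.0], [0.0, -0.0, -1.0]]
ft_force: [-0.8, -0.5, 0.2]
grip_width: 0.132
grasp_force: 48.7
```

>>> {"name": "jog_arm", "arguments": {"series": "0 0 0 0 0 -0.03 0;0 0 -7 0 0 -0.03 0;0 0 -7 0 0 -0.01 0;0 0 -7 0 0 0 0;0 0 -7 0 0 0 0"}}

```text
t: 15.6
tool_pos: [0.4348, -0.1999, 0.2372]
ee_rot: [[-0.064, 0.998, 0.003], [0.998, 0.064, -0.002], [-0.002, 0.003, -1.0]]
ft_force: [0.1, 0.2, -0.1]
grip_width: 0.134
grasp_force: 48.6
```

```bash
python3 - <<'E'
from h import *
st();go(*W(-.040,-.004),.22,9.7)
S=imaging.read_camera("side");cv2.imwrite("pics/s7.png",S[80:340,180:420,::-1])
E
```

```text
{'t': 15.6, 'tool_pos': [0.435, -0.2, 0.237], 'ft_force': [0.136, 0.218, -0.143], 'grip_width': 0.134, 'grasp_force': 48.639, 'q': [-28.768, -13.873, 90.296, 0.0, 103.385, -32.456]}
[[-0.064, 0.998, 0.003], [0.998, 0.064, -0.002], [-0.002, 0.003, -1.0]]
tool shift [0.1916 0.0939 0.0171] dist 0.2141 tooly yaw 3.69 tilt [ 0.003 -0.002 -1.   ]
turn z -6.01 shift after turn [0.1807 0.1135 0.0171] q6 -32.5
```

View pics/s7.png

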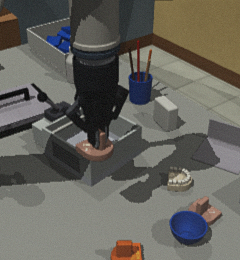

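Tray B hangs level in the gripper at crop (95,148). Moving it over the chamber.

>>> {"name": "jog_arm", "arguments": {"series": "0 0 -6 0 0 0 0;0 0 0 0.02 0.0125 0 0;0 0 0 0.03 0.019 0 0;0 0 0 0.033 0.0205 0 0;0 0 0 0.033 0.0205 0 0"}}

```text
t: 16.07
tool_pos: [0.4873, -0.0724, 0.2352]
ee_rot: [[-0.158, 0.988, 0.0], [0.988, 0.158, -0.0], [-0.0, 0.0, -1.0]]
ft_force: [1.1, 0.1, -0.6]
grip_width: 0.134
grasp_force: 54.4
```

>>> {"name": "jog_arm", "arguments": {"series": "0 0 0 0.033 0.0205 0 0;0 0 0 0.02 0.013 0 0;0 0 0 0.01 0.007 0 0;0 0 0 0 0 0 0;0 0 0 0 0 0 0"}}

```text
t: 16.48
tool_pos: [0.5168, -0.005, 0.2347]
ee_rot: [[-0.162, 0.987, -0.001], [0.987, 0.162, -0.001], [-0.001, -0.001, -1.0]]
ft_force: [-0.7, -0.2, -0.7]
grip_width: 0.13
grasp_force: 54.5
```

```bash
python3 - <<'E'
from h import *
st();go(*W(-.040,-.004),.066,9.7)
E
```

```text
{'t': 16.483, 'tool_pos': [0.517, -0.005, 0.235], 'ft_force': [-0.721, -0.169, -0.705], 'grip_width': 0.13, 'grasp_force': 54.48, 'q': [-4.299, -7.76, 85.182, -0.044, 102.614, -13.624]}
[[-0.162, 0.987, -0.001], [0.987, 0.162, -0.001], [-0.001, -0.001, -1.0]]
tool shift [ 0.0025 -0.      0.1687] dist 0.1687 tooly yaw 9.32 tilt [-0.001 -0.001 -1.   ]
turn z -0.38 shift after turn [0.0025 0.     0.1687] q6 -13.6
```

>>> {"name": "jog_arm", "arguments": {"series": "0 0 -0.4 0.002 0 0.025 0;0 0 0 0 0 0.03 0;0 0 0 0 0 0.03 0;0 0 0 0 0 0.03 0;0 0 0 0 0 0.02 0"}}

```text
t: 16.9
tool_pos: [0.5149, -0.0047, 0.0967]
ee_rot: [[-0.166, 0.986, -0.003], [0.986, 0.166, -0.0], [0.0, -0.003, -1.0]]
ft_force: [0.6, 0.1, -1.4]
grip_width: 0.131
grasp_force: 54.5
```

>>> {"name": "jog_arm", "arguments": {"series": "0 0 0 0 0 0.01 0;0 0 0 0 0 0.008 0;0 0 0 0 0 0.006 0;0 0 0 0 0 0 0;0 0 0 0 0 0 0"}}

```text
t: 17.32
tool_pos: [0.5172, -0.0032, 0.0769]
ee_rot: [[-0.169, 0.986, 0.002], [0.986, 0.169, -0.0], [-0.0, 0.002, -1.0]]
ft_force: [-0.1, 0.3, 0.6]
grip_width: 0.127
grasp_force: 54.5
```

```bash
python3 - <<'E'
from h import *
st();go(*W(-.040,-.004),.066,9.7)
E
```

```text
{'t': 17.317, 'tool_pos': [0.517, -0.003, 0.077], 'ft_force': [-0.121, 0.299, 0.57], 'grip_width': 0.127, 'grasp_force': 54.537, 'q': [-4.12, -5.485, 99.159, -0.004, 86.232, -13.829]}
[[-0.169, 0.986, 0.002], [0.986, 0.169, -0.0], [-0.0, 0.002, -1.0]]
tool shift [ 0.0007 -0.0008  0.0109] dist 0.011 tooly yaw 9.71 tilt [ 0.002 -0.    -1.   ]
turn z 0.01 shift after turn [ 0.0007 -0.0008  0.0109] q6 -13.8
```

>>> {"name": "jog_arm", "arguments": {"series": "0 0 0 0 0 0.004 0;0 0 0 0 0 0.003 0;0 0 0 0 0 0.002 0;0 0 0 0 0 0.002 0;0 0 0 0 0 0 0"}}

```text
t: 17.73
tool_pos: [0.5169, -0.0028, 0.065]
ee_rot: [[-0.169, 0.986, 0.001], [0.986, 0.169, -0.0], [-0.0, 0.001, -1.0]]
ft_force: [1.1, -0.3, 1.8]
grip_width: 0.134
grasp_force: 54.9
```

>>> {"name": "jog_arm", "arguments": {"series": "0 0 0 0 0 0.002 0;0 0 0 0 0 0.002 0;0 0 0 0 0 0 0;0 0 0 0 0 0 0;0 0 0 0 0 0 0"}}

```text
t: 18.15
tool_pos: [0.5169, -0.0028, 0.065]
ee_rot: [[-0.169, 0.986, 0.002], [0.986, 0.169, -0.0], [-0.001, 0.002, -1.0]]
ft_force: [-10.9, 0.9, 21.8]
grip_width: 0.131
grasp_force: 57.8
```

Contact with the floor at z 0.065, so it is flat with no slip. Release, rise, turn for tray A.

>>> {"name": "jog_arm", "arguments": {"series": "0 0 0 0 0 -0.003 0;0 0 0 0 0 0 0.035;0 0 0 0 0 0 0.035;0 0 0 0 0 0 0.035;0 0 0 0 0 0 0.035"}}

```text
t: 18.57
tool_pos: [0.5163, -0.0028, 0.063]
ee_rot: [[-0.169, 0.986, -0.001], [0.986, 0.169, 0.0], [0.0, -0.001, -1.0]]
ft_force: [-1.0, -0.8, 1.3]
grip_width: 0.414
grasp_force: 0.0
```

>>> {"name": "jog_arm", "arguments": {"series": "0 0 0 0 0 -0.02 0.035;0 0 0 0 0 -0.035 0.035;0 0 0 0 0 -0.04 0.035;0 0 0 0 0 -0.04 0.035;0 0 0 0 0 -0.03 0.035"}}

```text
t: 18.98
tool_pos: [0.5168, -0.0028, 0.2319]
ee_rot: [[-0.169, 0.986, 0.002], [0.986, 0.169, -0.0], [-0.001, 0.002, -1.0]]
ft_force: [0.2, 0.4, 0.7]
grip_width: 0.41
grasp_force: 0.0
```

>>> {"name": "jog_arm", "arguments": {"series": "0 0 7 0 0 0 0.035;0 0 7 0 0 0 0.035;0 0 7 0 0 0 0.035;0 0 7 0 0 0 0.035;0 0 7 0 0 0 0.035"}}

```text
t: 19.4
tool_pos: [0.5166, -0.0028, 0.2282]
ee_rot: [[0.432, 0.902, -0.001], [0.902, -0.432, 0.0], [-0.0, -0.001, -1.0]]
ft_force: [1.0, -0.6, -0.0]
grip_width: 0.411
grasp_force: 0.0
```

>>> {"name": "jog_arm", "arguments": {"series": "0 0 7 0 0 0 0.035;0 0 7 0 0 0 0.035;0 0 7 0 0 0 0.035;0 0 7 0 0 0 0.035;0 0 7 0 0 0 0.035"}}

```text
t: 19.82
tool_pos: [0.5166, -0.0028, 0.2281]
ee_rot: [[0.871, 0.491, -0.001], [0.491, -0.871, 0.0], [-0.001, -0.0, -1.0]]
ft_force: [-1.2, -0.3, -0.0]
grip_width: 0.411
grasp_force: 0.0
```

>>> {"name": "jog_arm", "arguments": {"series": "0 0 7 0 0 0 0.035;0 0 7 0 0 0 0.035;0 0 7 0 0 0 0.035;0 0 4 0 0 0 0.035;0 0 0 0 0 0 0.035"}}

```text
t: 20.23
tool_pos: [0.5165, -0.0028, 0.2281]
ee_rot: [[0.997, 0.08, -0.001], [0.08, -0.997, 0.0], [-0.001, -0.0, -1.0]]
ft_force: [0.4, -0.0, -0.3]
grip_width: 0.411
grasp_force: 0.0
```

```bash
python3 - <<'E'
from h import *
st();S=imaging.read_camera("side");T=imaging.read_camera("top");cv2.imwrite("pics/t8.png",T[:,:,::-1]);cv2.imwrite("pics/s8.png",S[:,:,::-1])
o=np.zeros((480,800,3),np.uint8);o[:,:400]=cv2.resize(S[190:340,310:435],(400,480),interpolation=cv2.INTER_CUBIC);o[:240,400:]=cv2.resize(T[150:270,200:400],(400,240));o[240:,400:]=cv2.resize(S[170:260,210:360],(400,240),interpolation=cv2.INTER_CUBIC)
cv2.imwrite("pics/v8.png",o[:,:,::-1])
for n,I in(("top",T),("side",S)):
    h=cv2.cvtColor(I,cv2.COLOR_RGB2HSV);m=((h[...,0]<14)|(h[...,0]>172))&(h[...,1]>45)&(h[...,1]<150)&(h[...,2]>70)
    for k,c,s in blobs(m,60): print(n,"pink",c.round(1),s)
go(.620,-.311,.15,-85.2)
E
```

```text
{'t': 20.233, 'tool_pos': [0.517, -0.003, 0.228], 'ft_force': [0.372, -0.01, -0.311], 'grip_width': 0.411, 'grasp_force': 0.0, 'q': [-4.089, -7.827, 85.91, 0.0, 101.97, 81.311]}
[[0.997, 0.08, -0.001], [0.08, -0.997, 0.0], [-0.001, -0.0, -1.0]]
top pink [359.9 189.2] [348 179  24  23 413]
top pink [243.2 233.4] [233 226  22  14 159]
side pink [263.7 225.2] [254 216  20  20 177]
side pink [385.1 289.6] [368 276  34  30 419]
tool shift [0.0769 0.3159 0.0782] dist 0.3344 tooly yaw -85.12 tilt [-0.001  0.    -1.   ]
turn z 0.08 shift after turn [0.0773 0.3157 0.0782] q6 81.0
```

View pics/v8.png

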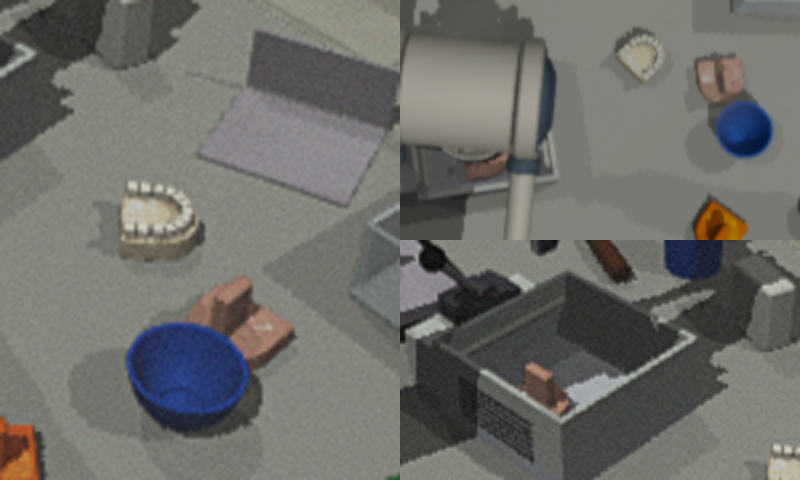

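Tray B stands flat in the chamber, fin up. Tray A is unmoved: fin top at about side px (384,279). Going for A.

>>> {"name": "jog_arm", "arguments": {"series": "0 0 0 0.005 0.02 0 0.035;0 0 0 0.008 0.032 0 0.035;0 0 0 0.009 0.036 0 0.035;0 0 0 0.009 0.036 0 0.035;0 0 0 0.009 0.036 0 0.035"}}

```text
t: 20.75
tool_pos: [0.57, -0.1605, 0.2286]
ee_rot: [[0.996, 0.086, 0.0], [0.086, -0.996, -0.0], [0.0, 0.0, -1.0]]
ft_force: [0.3, -0.5, 0.5]
grip_width: 0.408
grasp_force: 0.0
```

>>> {"name": "jog_arm", "arguments": {"series": "0 0 0 0.009 0.036 0 0.035;0 0 0 0.009 0.036 0 0.035;0 0 0 0.009 0.036 0 0.035;0 0 0 0.007 0.03 0.01 0.035;0 0 0 0.003 0.015 0.02 0.035"}}

```text
t: 21.17
tool_pos: [0.6202, -0.3128, 0.2005]
ee_rot: [[0.997, 0.082, 0.004], [0.082, -0.997, -0.003], [0.004, 0.004, -1.0]]
ft_force: [0.5, -1.4, -0.1]
grip_width: 0.409
grasp_force: 0.0
```

>>> {"name": "jog_arm", "arguments": {"series": "0 0 0 0 0 0.02 0.035;0 0 0 0 0 0.02 0.035;0 0 0 0 0 0.008 0.035;0 0 0 0 0 0 0.035;0 0 0 0 0 0 0.035"}}

```text
t: 21.58
tool_pos: [0.6192, -0.3081, 0.1508]
ee_rot: [[0.996, 0.084, -0.001], [0.084, -0.996, 0.0], [-0.001, -0.0, -1.0]]
ft_force: [0.6, 0.9, 0.8]
grip_width: 0.409
grasp_force: 0.0
```

```bash
python3 - <<'E'
from h import *
st();go(.620,-.311,.046,-85.2)
E
```

```text
{'t': 21.583, 'tool_pos': [0.619, -0.308, 0.151], 'ft_force': [0.629, 0.859, 0.76], 'grip_width': 0.409, 'grasp_force': 0.0, 'q': [-29.277, 19.671, 64.384, -0.0, 95.98, 55.914]}
[[0.996, 0.084, -0.001], [0.084, -0.996, 0.0], [-0.001, -0.0, -1.0]]
tool shift [0.0007 0.003  0.1048] dist 0.1049 tooly yaw -85.19 tilt [-0.001  0.    -1.   ]
turn z 0.01 shift after turn [0.0007 0.003  0.1048] q6 55.9
```

>>> {"name": "jog_arm", "arguments": {"series": "0 0 0 0 0.003 0.02 0.035;0 0 0 0 0 0.025 0.035;0 0 0 0 0 0.02 0.035;0 0 0 0 0 0.015 0.035;0 0 0 0 0 0.01 0.035"}}

```text
t: 22.0
tool_pos: [0.6197, -0.3111, 0.0609]
ee_rot: [[0.996, 0.084, 0.001], [0.084, -0.996, -0.0], [0.001, 0.0, -1.0]]
ft_force: [0.7, 0.8, 0.7]
grip_width: 0.407
grasp_force: 0.0
```

>>> {"name": "jog_arm", "arguments": {"series": "0 0 0 0 0 0.008 0.035;0 0 0 0 0 0.006 0.035;0 0 0 0 0 0 0.035;0 0 0 0 0 0 0.035;0 0 0 0 0 0 0.035"}}

```text
t: 22.42
tool_pos: [0.62, -0.3117, 0.0482]
ee_rot: [[0.997, 0.083, 0.002], [0.083, -0.997, -0.001], [0.002, 0.001, -1.0]]
ft_force: [0.7, -0.2, 0.9]
grip_width: 0.409
grasp_force: 0.0
```

>>> {"name": "jog_arm", "arguments": {"series": "0 0 0 0 0 0 0;0 0 0 0 0 0 0;0 0 0 0 0 0 0;0 0 0 0 0 0 0;0 0 0 0 0 0 0", "newtons": 50}}

```text
t: 22.83
tool_pos: [0.6199, -0.3117, 0.0479]
ee_rot: [[0.997, 0.083, 0.002], [0.083, -0.997, -0.001], [0.002, 0.001, -1.0]]
ft_force: [-0.3, -0.8, 4.6]
grip_width: 0.134
grasp_force: 49.5
```

>>> {"name": "jog_arm", "arguments": {"series": "0 0 0 0 0 -0.01 0;0 0 0 0 0 -0.02 0;0 0 0 0 0 -0.03 0;0 0 0 0 0 -0.03 0;0 0 0 0 0 -0.03 0"}}

```text
t: 23.25
tool_pos: [0.6189, -0.311, 0.1675]
ee_rot: [[0.997, 0.083, -0.002], [0.083, -0.997, 0.001], [-0.002, -0.001, -1.0]]
ft_force: [2.1, -0.2, -0.3]
grip_width: 0.132
grasp_force: 48.8
```

>>> {"name": "jog_arm", "arguments": {"series": "0 0 0 0 0 -0.03 0;0 0 0 0 0 -0.03 0;0 0 -5 0 0 -0.01 0;0 0 0 0 0 0 0;0 0 0 0 0 0 0"}}

```text
t: 23.67
tool_pos: [0.6195, -0.3114, 0.237]
ee_rot: [[0.986, 0.167, 0.001], [0.167, -0.986, -0.0], [0.0, 0.0, -1.0]]
ft_force: [0.4, -0.0, -1.3]
grip_width: 0.129
grasp_force: 48.8
```

```bash
python3 - <<'E'
from h import *
st();go(*W(.036,-.004),.235,-80.3)
S=imaging.read_camera("side")
h=cv2.cvtColor(S,cv2.COLOR_RGB2HSV);m=((h[...,0]<14)|(h[...,0]>172))&(h[...,1]>45)&(h[...,1]<150)&(h[...,2]>70)
for k,c,s in blobs(m,60): print("pink",c.round(1),s)
E
```

```text
{'t': 23.667, 'tool_pos': [0.619, -0.311, 0.237], 'ft_force': [0.45, -0.032, -1.286], 'grip_width': 0.129, 'grasp_force': 48.845, 'q': [-29.498, 20.017, 55.238, 0.001, 104.71, 50.878]}
[[0.986, 0.167, 0.001], [0.167, -0.986, -0.0], [0.0, 0.0, -1.0]]
tool shift [ 0.0258 -0.3217  0.0019] dist 0.3228 tooly yaw -80.38 tilt [ 0.001 -0.    -1.   ]
turn z -0.08 shift after turn [ 0.0263 -0.3217  0.0019] q6 50.9
pink [357.9 131. ] [345 121  27  18  93]
pink [393.2 223.2] [377 202  38  34 626]
```

>>> {"name": "jog_arm", "arguments": {"series": "0 0 0 0.002 -0.02 0 0;0 0 0 0.003 -0.034 0 0;0 0 0 0.003 -0.036 0 0;0 0 0 0.003 -0.036 0 0;0 0 0 0.003 -0.036 0 0"}}

```text
t: 24.13
tool_pos: [0.6046, -0.1478, 0.2334]
ee_rot: [[0.986, 0.167, -0.005], [0.167, -0.986, 0.002], [-0.004, -0.002, -1.0]]
ft_force: [0.7, -0.0, -0.1]
grip_width: 0.127
grasp_force: 48.9
```

>>> {"name": "jog_arm", "arguments": {"series": "0 0 0 0.003 -0.036 0 0;0 0 0 0.003 -0.036 0 0;0 0 0 0.003 -0.036 0 0;0 0 0 0.002 -0.032 0 0;0 0 0 0.001 -0.019 0 0"}}

```text
t: 24.55
tool_pos: [0.5894, 0.0128, 0.2339]
ee_rot: [[0.985, 0.17, -0.005], [0.17, -0.985, 0.001], [-0.004, -0.002, -1.0]]
ft_force: [0.6, -0.4, -0.8]
grip_width: 0.132
grasp_force: 48.9
```

>>> {"name": "jog_arm", "arguments": {"series": "0 0 0 0 0 0 0;0 0 0 0 0 0.02 0;0 0 0 0 0 0.02 0;0 0 0 0 0 0 0;0 0 0 0 0 0 0"}}

```text
t: 24.97
tool_pos: [0.5895, 0.0088, 0.1936]
ee_rot: [[0.986, 0.168, -0.006], [0.168, -0.986, -0.0], [-0.006, -0.001, -1.0]]
ft_force: [-1.0, -0.1, -0.0]
grip_width: 0.134
grasp_force: 49.0
```

```bash
python3 - <<'E'
from h import *
st();go(*W(.036,-.004),.068,-80.3)
S=imaging.read_camera("side");crop(S,190,100,160,160,3.5,"s9")
E
```

```text
{'t': 24.967, 'tool_pos': [0.59, 0.009, 0.194], 'ft_force': [-1.015, -0.098, -0.047], 'grip_width': 0.134, 'grasp_force': 48.958, 'q': [-2.445, 3.689, 78.16, -0.016, 98.503, 77.902]}
[[0.986, 0.168, -0.006], [0.168, -0.986, -0.0], [-0.006, -0.001, -1.0]]
tool shift [ 0.0026 -0.0009  0.1256] dist 0.1256 tooly yaw -80.35 tilt [-0.006 -0.    -1.   ]
turn z -0.05 shift after turn [ 0.0026 -0.0009  0.1256] q6 77.9
```

View pics/s9.png

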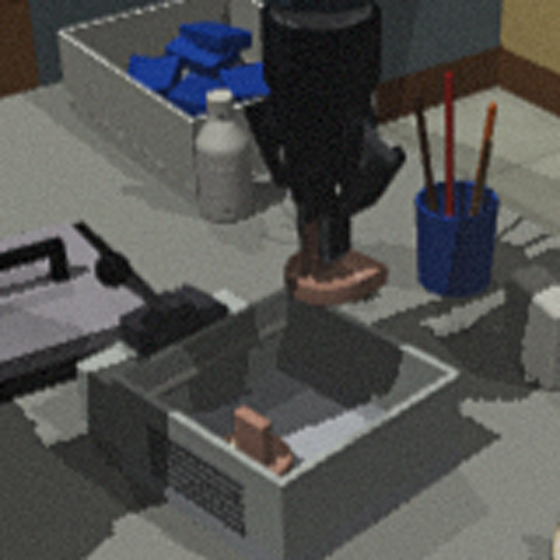

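Tray A is held level above the far half of the chamber, with tray B at the near side. Lowering.

>>> {"name": "jog_arm", "arguments": {"series": "0 0 0 0.002 0 0.02 0;0 0 0 0 0 0.03 0;0 0 0 0 0 0.03 0;0 0 0 0 0 0.02 0;0 0 0 0 0 0 0"}}

```text
t: 25.43
tool_pos: [0.5905, 0.0093, 0.092]
ee_rot: [[0.986, 0.168, -0.008], [0.168, -0.986, 0.0], [-0.008, -0.002, -1.0]]
ft_force: [-0.8, -0.9, -0.6]
grip_width: 0.13
grasp_force: 48.9
```

>>> {"name": "jog_arm", "arguments": {"series": "0 0 0 0 0 0.008 0;0 0 0 0 0 0.006 0;0 0 0 0 0 0.004 0;0 0 0 0 0 0.002 0;0 0 0 0 0 0 0"}}

```text
t: 25.85
tool_pos: [0.593, 0.0097, 0.0773]
ee_rot: [[0.986, 0.169, 0.001], [0.169, -0.986, -0.0], [0.001, 0.0, -1.0]]
ft_force: [0.0, 0.4, -0.1]
grip_width: 0.128
grasp_force: 48.9
```

>>> {"name": "jog_arm", "arguments": {"series": "0 0 0 0 0 0.002 0;0 0 0 0 0 0.002 0;0 0 0 0 0 0.002 0;0 0 0 0 0 0 0;0 0 0 0 0 0 0"}}

```text
t: 26.27
tool_pos: [0.5926, 0.0098, 0.0706]
ee_rot: [[0.986, 0.169, -0.0], [0.169, -0.986, 0.0], [-0.0, -0.0, -1.0]]
ft_force: [-0.3, -0.6, -0.7]
grip_width: 0.13
grasp_force: 48.9
```

```bash
python3 - <<'E'
from h import *
st();go(*W(.036,-.004),.068,-80.3)
E
```

```text
{'t': 26.267, 'tool_pos': [0.593, 0.01, 0.071], 'ft_force': [-0.269, -0.582, -0.693], 'grip_width': 0.13, 'grasp_force': 48.946, 'q': [-2.346, 6.486, 87.776, 0.001, 85.754, 77.91]}
[[0.986, 0.169, -0.0], [0.169, -0.986, 0.0], [-0.0, -0.0, -1.0]]
tool shift [-0.0014 -0.0006  0.0026] dist 0.003 tooly yaw -80.26 tilt [-0.  0. -1.]
turn z 0.04 shift after turn [-0.0014 -0.0006  0.0026] q6 77.9
```

>>> {"name": "jog_arm", "arguments": {"series": "0 0 0 0 0 0.002 0;0 0 0 0 0 0.002 0;0 0 0 0 0 0.001 0;0 0 0 0 0 0 0;0 0 0 0 0 0 0"}}

```text
t: 26.68
tool_pos: [0.5931, 0.0097, 0.0678]
ee_rot: [[0.986, 0.169, 0.002], [0.169, -0.986, -0.0], [0.002, 0.0, -1.0]]
ft_force: [-3.7, -0.1, 8.5]
grip_width: 0.127
grasp_force: 50.3
```

>>> {"name": "jog_arm", "arguments": {"series": "0 0 0 0 0 -0.001 0;0 0 0 0 0 0 0.035;0 0 0 0 0 0 0.035;0 0 0 0 0 0 0.035;0 0 0 0 0 0 0.035"}}

```text
t: 27.1
tool_pos: [0.5926, 0.0097, 0.0662]
ee_rot: [[0.986, 0.169, -0.001], [0.169, -0.986, 0.0], [-0.001, -0.0, -1.0]]
ft_force: [0.6, 0.6, 0.5]
grip_width: 0.41
grasp_force: 0.0
```

>>> {"name": "jog_arm", "arguments": {"series": "0 0 0 0 0 -0.02 0.035;0 0 0 0 0 -0.035 0.035;0 0 0 0 0 -0.04 0.035;0 0 0 0 0 -0.04 0.035;0 0 0 0 0 -0.04 0.05"}}

```text
t: 27.52
tool_pos: [0.5923, 0.0097, 0.2431]
ee_rot: [[0.986, 0.169, -0.001], [0.169, -0.986, 0.0], [-0.001, -0.0, -1.0]]
ft_force: [2.0, 0.6, 0.1]
grip_width: 0.533
grasp_force: 0.0
```

>>> {"name": "jog_arm", "arguments": {"series": "0 0 7 0 0 0 0.05;0 0 7 0 0 0 0.05;0 0 0 0 0 0 0.05;0 0 0 0 0 0 0.05;0 0 0 0 0 0 0.05"}}

```text
t: 27.93
tool_pos: [0.5925, 0.0097, 0.2406]
ee_rot: [[0.997, -0.071, -0.002], [-0.071, -0.997, 0.0], [-0.002, 0.0, -1.0]]
ft_force: [-0.9, -0.4, 0.2]
grip_width: 0.58
grasp_force: 0.0
```

```bash
python3 - <<'E'
from h import *
st();go(.4822,.3281,.24,-94.3)
E
```

```text
{'t': 27.933, 'tool_pos': [0.592, 0.01, 0.241], 'ft_force': [-0.897, -0.378, 0.245], 'grip_width': 0.58, 'grasp_force': 0.0, 'q': [-2.349, 4.022, 73.057, -0.002, 103.022, 91.711]}
[[0.997, -0.071, -0.002], [-0.071, -0.997, 0.0], [-0.002, 0.0, -1.0]]
tool shift [-0.1326 -0.3098  0.0008] dist 0.3369 tooly yaw -94.06 tilt [-0.002  0.    -1.   ]
turn z 0.24 shift after turn [-0.1339 -0.3092  0.0008] q6 91.7
```

>>> {"name": "jog_arm", "arguments": {"series": "0 0 0.2 -0.009 -0.02 0 0.05;0 0 0 -0.0145 -0.0335 0 0.05;0 0 0 -0.0155 -0.036 0 0.05;0 0 0 -0.0155 -0.036 0 0.05;0 0 0 -0.0155 -0.036 0 0.05"}}

```text
t: 28.35
tool_pos: [0.5344, 0.1774, 0.2408]
ee_rot: [[0.997, -0.076, -0.001], [-0.076, -0.997, -0.0], [-0.001, 0.0, -1.0]]
ft_force: [0.9, -0.2, -0.1]
grip_width: 0.582
grasp_force: 0.0
```

>>> {"name": "jog_arm", "arguments": {"series": "0 0 0 -0.0155 -0.036 0 0.05;0 0 0 -0.0155 -0.036 0 0.05;0 0 0 -0.0145 -0.0335 0 0.05;0 0 0 -0.0115 -0.0265 0 0.05;0 0 0 -0.0065 -0.0155 0 0.05"}}

```text
t: 28.77
tool_pos: [0.4818, 0.3311, 0.2407]
ee_rot: [[0.997, -0.072, -0.002], [-0.072, -0.997, 0.0], [-0.002, 0.0, -1.0]]
ft_force: [-0.1, 0.7, 0.1]
grip_width: 0.585
grasp_force: 0.0
```

>>> {"name": "jog_arm", "arguments": {"series": "0 0 0 0 0 0.02 0.05;0 0 0 0 0 0.03 0.05;0 0 0 0 0 0.03 0.05;0 0 0 0 0 0.02 0.05;0 0 0 0 0 0 0.05"}}

```text
t: 29.18
tool_pos: [0.481, 0.3268, 0.1347]
ee_rot: [[0.997, -0.075, -0.009], [-0.075, -0.997, -0.006], [-0.009, 0.006, -1.0]]
ft_force: [-0.9, -0.1, -0.7]
grip_width: 0.588
grasp_force: 0.0
```

```bash
python3 - <<'E'
from h import *
st();go(.4822,.3281,.066,-94.3)
S=imaging.read_camera("side");T=imaging.read_camera("top")
o=np.zeros((420,800,3),np.uint8);o[:,:400]=cv2.resize(S[150:276,150:270+0],(400,420),interpolation=cv2.INTER_CUBIC);o[:,400:]=cv2.resize(T[155:260,190:290],(400,420),interpolation=cv2.INTER_CUBIC)
cv2.imwrite("pics/v10.png",o[:,:,::-1])
h=cv2.cvtColor(S,cv2.COLOR_RGB2HSV);m=((h[...,0]<14)|(h[...,0]>172))&(h[...,1]>45)&(h[...,1]<150)&(h[...,2]>50)
for k,c,s in blobs(m,60): print("pink",c.round(1),s)
E
```

```text
{'t': 29.183, 'tool_pos': [0.481, 0.327, 0.135], 'ft_force': [-0.929, -0.133, -0.743], 'grip_width': 0.588, 'grasp_force': 0.0, 'q': [30.837, 3.427, 84.413, -0.002, 92.793, 125.144]}
[[0.997, -0.075, -0.009], [-0.075, -0.997, -0.006], [-0.009, 0.006, -1.0]]
tool shift [ 0.0017 -0.0019  0.0686] dist 0.0687 tooly yaw -94.31 tilt [-0.009 -0.006 -1.   ]
turn z -0.01 shift after turn [ 0.0017 -0.0019  0.0686] q6 125.1
pink [153.1 106.8] [135  91  38  41 274]
pink [351.8 127.9] [328 113  49  30 266]
pink [411.3 157.3] [385 143  52  31 286]
pink [286.4 172.9] [279 165  17  17 101]
pink [467.9 185.8] [432 166  73  43 430]
pink [511.1 205.6] [502 200  20  12  60]
pink [284.5 216.1] [274 203  27  25 340]
pink [264.  225.6] [255 216  19  20 186]
```

View pics/v10.png

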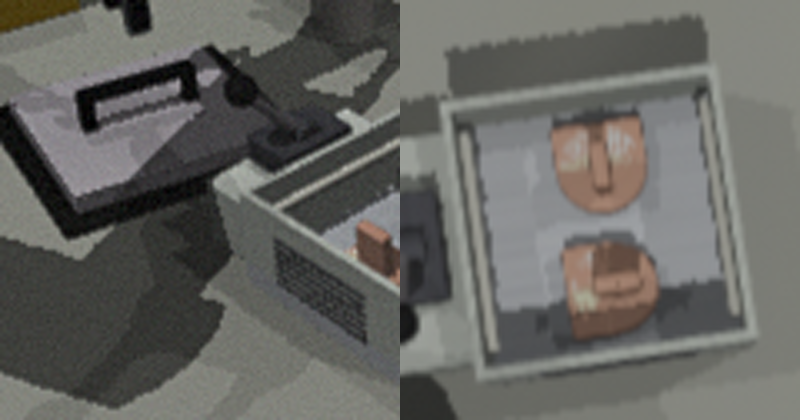

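Both trays lie flat in the chamber, fins up and apart, and the lever is still off. Now the bar; the wall corners at crop (443,100), (715,68), (757,338) and (480,378) will refine the unit pose.

>>> {"name": "jog_arm", "arguments": {"series": "0 0 0 0.001 -0.001 0.02 0.05;0 0 0 0 0 0.02 0.05;0 0 0 0 0 0.015 0.05;0 0 0 0 0 0.008 0.05;0 0 0 0 0 0 0.05"}}

```text
t: 29.7
tool_pos: [0.4846, 0.3289, 0.0784]
ee_rot: [[0.997, -0.077, -0.001], [-0.077, -0.997, -0.0], [-0.001, 0.001, -1.0]]
ft_force: [-0.1, 0.4, -0.9]
grip_width: 0.585
grasp_force: 0.0
```

```bash
python3 - <<'E'
from h import *
st();go(.4822,.3281,.066,-94.3)
q=[(190+(x-400)/4-.4,155+y/4-.4) for x,y in((443,100),(715,68),(757,338),(480,378))]
c=np.array([plane("top",p,.085) for p in q]);print(c.mean(0),[(np.linalg.norm(c[i]-c[i-1]).round(4),np.degrees(np.arctan2(*(c[i]-c[i-1])[[1,0]])).round(1)) for i in range(4)])
E
```

```text
{'t': 29.7, 'tool_pos': [0.485, 0.329, 0.078], 'ft_force': [-0.114, 0.363, -0.885], 'grip_width': 0.585, 'grasp_force': 0.0, 'q': [30.839, 5.162, 88.377, 0.0, 86.517, 125.268]}
[[0.997, -0.077, -0.001], [-0.077, -0.997, -0.0], [-0.001, 0.001, -1.0]]
tool shift [-0.0023  0.001   0.0124] dist 0.0126 tooly yaw -94.43 tilt [-0.001 -0.    -1.   ]
turn z -0.13 shift after turn [-0.0023  0.001   0.0124] q6 125.3
[0.55551307 0.00812285 0.085     ] [(np.float64(0.1764), np.float64(9.5)), (np.float64(0.1724), np.float64(-81.8)), (np.float64(0.1731), np.float64(-170.2)), (np.float64(0.1731), np.float64(99.3))]
```

>>> {"name": "jog_arm", "arguments": {"series": "0 0 -0.1 -0.002 0.001 0.004 0.05;0 0 0 0 0 0.004 0.05;0 0 0 0 0 0.002 0.05;0 0 0 0 0 0 0.05;0 0 0 0 0 0 0.05"}}

```text
t: 30.12
tool_pos: [0.4828, 0.3283, 0.0692]
ee_rot: [[0.997, -0.076, 0.001], [-0.076, -0.997, 0.0], [0.001, -0.0, -1.0]]
ft_force: [-0.3, -0.6, -0.7]
grip_width: 0.582
grasp_force: 0.0
```

>>> {"name": "jog_arm", "arguments": {"series": "0 0 0 0 0 0 0;0 0 0 0 0 0 0;0 0 0 0 0 0 0;0 0 0 0 0 0 0;0 0 0 0 0 0 0", "newtons": 90}}

```text
t: 30.53
tool_pos: [0.4828, 0.3284, 0.0693]
ee_rot: [[0.997, -0.076, 0.001], [-0.076, -0.997, 0.001], [0.001, -0.001, -1.0]]
ft_force: [-0.6, -0.2, 3.7]
grip_width: 0.153
grasp_force: 89.7
```

```bash
python3 - <<'E'
from h import *
st();go(.4822,.3281,.066,-94.3)
E
```

```text
{'t': 30.533, 'tool_pos': [0.483, 0.328, 0.069], 'ft_force': [-0.556, -0.172, 3.734], 'grip_width': 0.153, 'grasp_force': 89.657, 'q': [30.884, 5.146, 89.337, 0.008, 85.471, 125.241]}
[[0.997, -0.076, 0.001], [-0.076, -0.997, 0.001], [0.001, -0.001, -1.0]]
tool shift [-0.0005  0.0004  0.0033] dist 0.0034 tooly yaw -94.36 tilt [ 0.001  0.001 -1.   ]
turn z -0.06 shift after turn [-0.0005  0.0004  0.0033] q6 125.2
```

>>> {"name": "jog_arm", "arguments": {"series": "0 0 0 0 0 -0.015 0;0 0 0 0 0 -0.03 0;0 0 0 0 0 -0.04 0;0 0 0 0 0 -0.04 0;0 0 0 0 0 -0.04 0"}}

```text
t: 30.95
tool_pos: [0.4819, 0.3277, 0.2335]
ee_rot: [[0.997, -0.076, -0.003], [-0.076, -0.997, -0.002], [-0.003, 0.002, -1.0]]
ft_force: [-0.2, 1.1, -4.3]
grip_width: 0.156
grasp_force: 88.8
```

>>> {"name": "jog_arm", "arguments": {"series": "0 0 0 0 0 -0.035 0;0 0 0 0 0 -0.015 0;0 0 -7 0 0 0 0;0 0 -7 0 0 0 0;0 0 0 0 0 0 0"}}

```text
t: 31.37
tool_pos: [0.4825, 0.3281, 0.2828]
ee_rot: [[0.985, 0.172, -0.001], [0.172, -0.985, -0.001], [-0.001, 0.001, -1.0]]
ft_force: [-0.8, 0.1, -3.6]
grip_width: 0.157
grasp_force: 88.8
```

```bash
python3 - <<'E'
from h import *
st();go(.5575,.0093,.28,-80.3)
E
```

```text
{'t': 31.367, 'tool_pos': [0.483, 0.328, 0.283], 'ft_force': [-0.783, 0.149, -3.555], 'grip_width': 0.157, 'grasp_force': 88.78, 'q': [30.878, 3.206, 69.63, -0.007, 107.256, 110.989]}
[[0.985, 0.172, -0.001], [0.172, -0.985, -0.001], [-0.001, 0.001, -1.0]]
tool shift [0.0191 0.327  0.0029] dist 0.3275 tooly yaw -80.11 tilt [-0.001 -0.001 -1.   ]
turn z 0.19 shift after turn [0.0202 0.3269 0.0029] q6 111.0
```

>>> {"name": "jog_arm", "arguments": {"series": "0 0 0.2 0.002 0.02 0 0;0 0 0 0.002 0.034 0 0;0 0 0 0.002 0.036 0 0;0 0 0 0.002 0.036 0 0;0 0 0 0.002 0.036 0 0"}}

```text
t: 31.78
tool_pos: [0.5189, 0.1686, 0.2822]
ee_rot: [[0.987, 0.16, -0.002], [0.16, -0.987, -0.001], [-0.002, 0.0, -1.0]]
ft_force: [0.6, 0.3, -4.1]
grip_width: 0.158
grasp_force: 88.9
```

>>> {"name": "jog_arm", "arguments": {"series": "0 0 0 0.002 0.036 0 0;0 0 0 0.002 0.036 0 0;0 0 0 0.002 0.036 0 0;0 0 0 0.002 0.034 0 0;0 0 0 0.002 0.022 0 0"}}

```text
t: 32.2
tool_pos: [0.5558, 0.0066, 0.2821]
ee_rot: [[0.988, 0.157, -0.002], [0.157, -0.988, -0.001], [-0.003, 0.001, -1.0]]
ft_force: [0.6, -0.1, -3.5]
grip_width: 0.156
grasp_force: 88.9
```

>>> {"name": "jog_arm", "arguments": {"series": "0 0 0 0 0 0.02 0;0 0 0 0 0 0.03 0;0 0 0 0 0 0.02 0;0 0 0 0 0 0 0;0 0 0 0 0 0 0"}}

```text
t: 32.62
tool_pos: [0.5549, 0.0099, 0.2114]
ee_rot: [[0.987, 0.161, -0.005], [0.161, -0.987, 0.0], [-0.005, -0.001, -1.0]]
ft_force: [0.1, -0.3, -3.5]
grip_width: 0.152
grasp_force: 88.9
```

```bash
python3 - <<'E'
from h import *
st();go(.5575,.0093,.16,-80.3)
S=imaging.read_camera("side");crop(S,180,120,160,140,4,"s11")
E
```

```text
{'t': 32.617, 'tool_pos': [0.555, 0.01, 0.211], 'ft_force': [0.14, -0.32, -3.492], 'grip_width': 0.152, 'grasp_force': 88.909, 'q': [-2.488, -1.743, 81.849, -0.004, 100.184, 78.223]}
[[0.987, 0.161, -0.005], [0.161, -0.987, 0.0], [-0.005, -0.001, -1.0]]
tool shift [0.0028 0.0011 0.0514] dist 0.0515 tooly yaw -80.71 tilt [-0.005  0.    -1.   ]
turn z -0.41 shift after turn [0.0028 0.0011 0.0514] q6 78.2
```

>>> {"name": "jog_arm", "arguments": {"series": "0 0 -0.4 0.002 0.001 0.02 0;0 0 0 0 0 0.02 0;0 0 0 0 0 0.012 0;0 0 0 0 0 0 0;0 0 0 0 0 0 0"}}

```text
t: 33.08
tool_pos: [0.558, 0.0094, 0.1624]
ee_rot: [[0.985, 0.171, 0.0], [0.171, -0.985, -0.0], [0.0, 0.0, -1.0]]
ft_force: [0.5, 0.6, -4.1]
grip_width: 0.154
grasp_force: 88.8
```

>>> {"name": "jog_arm", "arguments": {"series": "0 0 0 0 0 0 0;0 0 0 0 0 0 0;0 0 0 0 0 0 0;0 0 0 0 0 0 0;0 0 0 0 0 0 0"}}

```text
t: 33.5
tool_pos: [0.5582, 0.0092, 0.1623]
ee_rot: [[0.985, 0.171, 0.001], [0.171, -0.985, -0.0], [0.001, 0.0, -1.0]]
ft_force: [-0.3, -0.1, -4.1]
grip_width: 0.155
grasp_force: 88.9
```

```bash
python3 - <<'E'
from h import *
st();go(.5575,.0093,.137,-80.3)
T=imaging.read_camera("top").astype(int)
S=imaging.read_camera("side");crop(S,180,120,160,140,4,"s12")
E
```

```text
{'t': 33.5, 'tool_pos': [0.558, 0.009, 0.162], 'ft_force': [-0.307, -0.061, -4.087], 'grip_width': 0.155, 'grasp_force': 88.864, 'q': [-2.541, -1.197, 86.283, -0.002, 94.866, 77.622]}
[[0.985, 0.171, 0.001], [0.171, -0.985, -0.0], [0.001, 0.0, -1.0]]
tool shift [-0.0007 -0.0002  0.0253] dist 0.0253 tooly yaw -80.16 tilt [ 0.001 -0.    -1.   ]
turn z 0.14 shift after turn [-0.0007 -0.0002  0.0253] q6 77.6
```

View pics/s12.png

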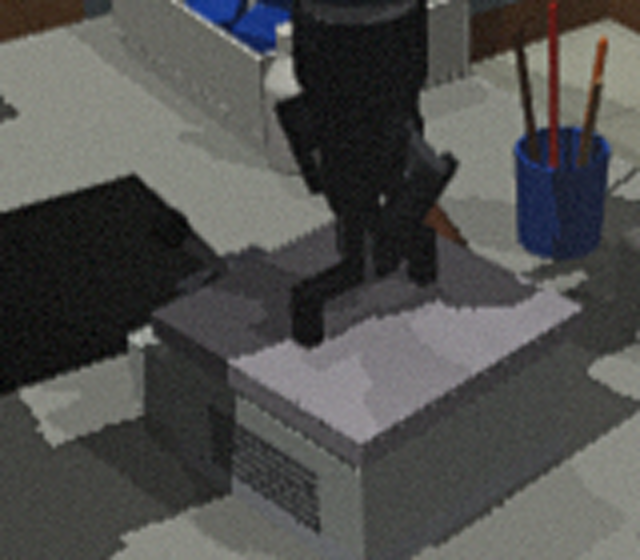

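The cover is level and lined up just above the walls. Lowering slowly.

>>> {"name": "jog_arm", "arguments": {"series": "0 0 0 0 0 0.004 0;0 0 0 0 0 0.004 0;0 0 0 0 0 0.003 0;0 0 0 0 0 0.003 0;0 0 0 0 0 0 0"}}

```text
t: 34.02
tool_pos: [0.5575, 0.0093, 0.1464]
ee_rot: [[0.985, 0.171, -0.002], [0.171, -0.985, 0.0], [-0.002, -0.0, -1.0]]
ft_force: [-0.4, 0.3, -5.2]
grip_width: 0.151
grasp_force: 88.9
```

>>> {"name": "jog_arm", "arguments": {"series": "0 0 0 0 0 0.003 0;0 0 0 0 0 0.003 0;0 0 0 0 0 0.002 0;0 0 0 0 0 0 0;0 0 0 0 0 0 0"}}

```text
t: 34.43
tool_pos: [0.5579, 0.0093, 0.1395]
ee_rot: [[0.985, 0.171, -0.0], [0.171, -0.985, 0.0], [-0.0, -0.0, -1.0]]
ft_force: [-0.6, 0.3, -4.1]
grip_width: 0.158
grasp_force: 88.9
```

Skirt is over the walls with no contact force; continuing until seated.

>>> {"name": "jog_arm", "arguments": {"series": "0 0 0 0 0 0.002 0;0 0 0 0 0 0.002 0;0 0 0 0 0 0.001 0;0 0 0 0 0 0 0;0 0 0 0 0 0 0"}}

```text
t: 34.85
tool_pos: [0.5583, 0.0093, 0.1374]
ee_rot: [[0.985, 0.171, 0.002], [0.171, -0.985, -0.0], [0.002, 0.001, -1.0]]
ft_force: [-3.4, 0.4, 5.6]
grip_width: 0.156
grasp_force: 90.3
```

>>> {"name": "jog_arm", "arguments": {"series": "0 0 0 0 0 0.001 0;0 0 0 0 0 0.001 0;0 0 0 0 0 0.001 0;0 0 0 0 0 0 0;0 0 0 0 0 0 0"}}

```text
t: 35.27
tool_pos: [0.5583, 0.0093, 0.1373]
ee_rot: [[0.985, 0.171, 0.004], [0.171, -0.985, -0.0], [0.004, 0.001, -1.0]]
ft_force: [-10.4, 0.8, 18.2]
grip_width: 0.154
grasp_force: 91.9
```

Fully home at z 0.137, matching the start height plus the grip offset. Release, then go for the lever.

>>> {"name": "jog_arm", "arguments": {"series": "0 0 0 0 0 -0.003 0;0 0 0 0 0 0 0.05;0 0 0 0 0 0 0.05;0 0 0 0 0 0 0.05;0 0 0 0 0 0 0.05"}}

```text
t: 35.68
tool_pos: [0.558, 0.0093, 0.1344]
ee_rot: [[0.985, 0.171, -0.0], [0.171, -0.985, -0.0], [-0.0, -0.0, -1.0]]
ft_force: [-0.9, 0.7, 0.6]
grip_width: 0.587
grasp_force: 0.0
```

>>> {"name": "jog_arm", "arguments": {"series": "0 0 0 0 0 -0.02 0.05;0 0 0 0 0 -0.03 0.05;0 0 0 0 0 -0.035 0.05;0 0 0 0 0 -0.035 0.05;0 0 0 0 0 0 0"}}

```text
t: 36.1
tool_pos: [0.5598, 0.0092, 0.2634]
ee_rot: [[0.985, 0.171, 0.012], [0.171, -0.985, -0.001], [0.012, 0.003, -1.0]]
ft_force: [0.5, 0.2, 1.3]
grip_width: 0.46
grasp_force: 0.0
```

```bash
python3 - <<'E'
from h import *
st();go(*W(-.095,.123),.15,-80.3)
E
```

```text
{'t': 36.1, 'tool_pos': [0.56, 0.009, 0.263], 'ft_force': [0.476, 0.177, 1.294], 'grip_width': 0.46, 'grasp_force': 0.0, 'q': [-2.542, -1.458, 76.314, -0.002, 104.434, 77.617]}
[[0.985, 0.171, 0.012], [0.171, -0.985, -0.001], [0.012, 0.003, -1.0]]
tool shift [-0.101  -0.1232  0.1118] dist 0.1947 tooly yaw -80.16 tilt [ 0.012 -0.001 -1.   ]
turn z 0.14 shift after turn [-0.1013 -0.123   0.1118] q6 77.6
```

>>> {"name": "jog_arm", "arguments": {"series": "0 0 0 -0.02 -0.025 0 0;0 0 0 -0.025 -0.031 0 0;0 0 0 -0.025 -0.031 0 0;0 0 0 -0.02 -0.024 0 0;0 0 0 -0.009 -0.012 0 0"}}

```text
t: 36.52
tool_pos: [0.4373, 0.1154, 0.2549]
ee_rot: [[0.985, 0.173, 0.0], [0.173, -0.985, 0.001], [0.0, -0.001, -1.0]]
ft_force: [0.1, -0.3, -0.4]
grip_width: 0.0
grasp_force: 0.0
```

>>> {"name": "jog_arm", "arguments": {"series": "0 0 0 0 0 0.02 0;0 0 0 0 0 0.03 0;0 0 0 0 0 0.03 0;0 0 0 0 0 0.02 0;0 0 0 0 0 0.008 0"}}

```text
t: 36.93
tool_pos: [0.4378, 0.1133, 0.1425]
ee_rot: [[0.985, 0.171, -0.005], [0.171, -0.985, -0.001], [-0.006, 0.0, -1.0]]
ft_force: [-0.1, 0.2, 0.4]
grip_width: 0.003
grasp_force: 0.0
```

>>> {"name": "jog_arm", "arguments": {"series": "0 0 0 0 0 0 0;0 0 0 0 0 0 0;0 0 0 0.01 0 0 0;0 0 0 0.005 0 0 0;0 0 0 0 0 0 0"}}

```text
t: 37.35
tool_pos: [0.4557, 0.1163, 0.1486]
ee_rot: [[0.985, 0.171, 0.003], [0.171, -0.985, 0.001], [0.003, -0.0, -1.0]]
ft_force: [-0.4, -0.2, 0.0]
grip_width: 0.0
grasp_force: 0.0
```

```bash
python3 - <<'E'
from h import *
s=st();print(U(s["tool_pos"]));go(*W(-.0217,.123),.15,-80.3)
E
```

```text
{'t': 37.35, 'tool_pos': [0.456, 0.116, 0.149], 'ft_force': [-0.433, -0.166, 0.013], 'grip_width': 0.0, 'grasp_force': 0.0, 'q': [10.169, -15.023, 100.221, 0.001, 94.626, 90.339]}
[[0.985, 0.171, 0.003], [0.171, -0.985, 0.001], [0.003, -0.0, -1.0]]
[-0.0797  0.1235]
tool shift [ 0.058   0.0006 -0.0013] dist 0.058 tooly yaw -80.17 tilt [ 0.003  0.001 -1.   ]
turn z 0.13 shift after turn [ 0.058   0.0005 -0.0013] q6 90.3
```

>>> {"name": "jog_arm", "arguments": {"series": "0 0 0 0.01 0 0 0;0 0 0 0.01 0 0 0;0 0 0 0.01 0 0 0;0 0 0 0.008 0 0 0;0 0 0 0.005 0 0 0"}}

```text
t: 37.77
tool_pos: [0.4974, 0.1236, 0.1475]
ee_rot: [[0.985, 0.171, 0.001], [0.171, -0.985, 0.0], [0.001, 0.0, -1.0]]
ft_force: [-2.0, 0.3, 1.7]
grip_width: -0.005
grasp_force: 0.6
```

>>> {"name": "jog_arm", "arguments": {"series": "0 0 0 0.003 0 0 0;0 0 0 0.003 0 0 0;0 0 0 0.002 0 0 0;0 0 0 0 0 0 0;0 0 0 0 0 0 0"}}

```text
t: 38.18
tool_pos: [0.5044, 0.1248, 0.1466]
ee_rot: [[0.985, 0.171, -0.0], [0.171, -0.985, -0.0], [-0.0, 0.0, -1.0]]
ft_force: [0.1, 0.5, -0.4]
grip_width: 0.002
grasp_force: 0.0
```

```bash
python3 - <<'E'
from h import *
s=st();print(U(s["tool_pos"]));go(*W(-.0217,.123),.15,-80.3)
T=imaging.read_camera("top");S=imaging.read_camera("side")
P=[*W(0,.123),.162];pt,ps=proj("top",P),proj("side",P);print(pt,ps)
o=np.zeros((400,800,3),np.uint8)
for i,(I,p) in enumerate(((T,pt),(S,ps))):
    x,y=p.astype(int)-25;o[:,400*i:400*i+400]=cv2.resize(I[y:y+50,x:x+50],(400,400),interpolation=cv2.INTER_CUBIC);print(x,y)
o=np.clip(o.astype(float)*1.6,0,255).astype(np.uint8)
cv2.imwrite("pics/v13.png",o[:,:,::-1])
E
```

```text
{'t': 38.183, 'tool_pos': [0.504, 0.125, 0.147], 'ft_force': [0.125, 0.49, -0.378], 'grip_width': 0.002, 'grasp_force': 0.0, 'q': [10.146, -6.925, 93.339, -0.002, 93.586, 90.306]}
[[0.985, 0.171, -0.0], [0.171, -0.985, -0.0], [-0.0, 0.0, -1.0]]
[-0.0302  0.1237]
tool shift [ 0.0085  0.0007 -0.0034] dist 0.0091 tooly yaw -80.16 tilt [-0. -0. -1.]
turn z 0.14 shift after turn [ 0.0085  0.0007 -0.0034] q6 90.3
[185.25312868 213.32640162] [237.55768562 162.14393035]
160 188
212 137
```

View pics/v13.png

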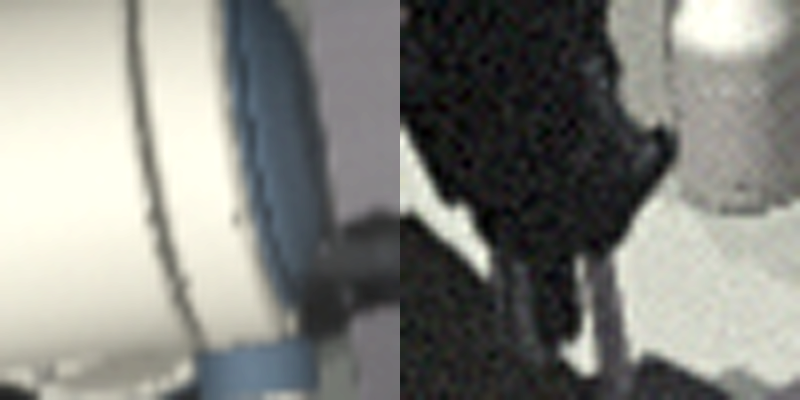

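I meant to stay within 14 viewed pictures, but that was the 15th. I'll work from numbers only from here. The lever rod is nearly upright ahead of the fingers. Next, a little more push, then retreat and measure the ball.

>>> {"name": "jog_arm", "arguments": {"series": "0 0 0 0.002 0 0 0;0 0 0 0.002 0 0 0;0 0 0 0.002 0 0 0;0 0 0 0 0 0 0;0 0 0 0 0 0 0"}}

```text
t: 38.7
tool_pos: [0.5105, 0.1259, 0.1466]
ee_rot: [[0.985, 0.171, 0.0], [0.171, -0.985, -0.0], [0.0, 0.0, -1.0]]
ft_force: [-0.1, -0.6, -0.2]
grip_width: -0.004
grasp_force: 0.0
```

>>> {"name": "jog_arm", "arguments": {"series": "0 0 0 -0.025 0 0 0;0 0 0 -0.035 0 0 0;0 0 0 -0.035 0 0 0;0 0 0 -0.025 0 -0.02 0;0 0 0 0 0 0 0"}}

```text
t: 39.12
tool_pos: [0.3901, 0.1051, 0.1699]
ee_rot: [[0.985, 0.171, 0.004], [0.171, -0.985, 0.001], [0.004, -0.0, -1.0]]
ft_force: [0.2, -0.3, 1.2]
grip_width: -0.0
grasp_force: 0.0
```

```bash
cat > ball.py <<'E'
from h import *
s=st();print(U(s["tool_pos"]))
T=imaging.read_camera("top");S=imaging.read_camera("side");cv2.imwrite("pics/t14.png",T[:,:,::-1]);cv2.imwrite("pics/s14.png",S[:,:,::-1])
P=[*W(0,.123),.162]
for n,I,t in(("top",T,60),("side",S,55)):
    p=proj(n,P);x,y=p.astype(int);m=np.zeros(I.shape[:2],bool);m[y-14:y+15,x-14:x+15]=1;m&=I.max(2)<t
    print(n,p.round(1),[(c.round(2).tolist(),s.tolist()) for k,c,s in blobs(m,25)])
    g=I.max(2)[y-12:y+13:2,x-14:x+15:2];print(g)
E
python3 ball.py
```

```text
{'t': 39.117, 'tool_pos': [0.39, 0.105, 0.17], 'ft_force': [0.164, -0.34, 1.228], 'grip_width': -0.0, 'grasp_force': 0.0, 'q': [10.252, -26.367, 106.772, 0.0, 99.372, 90.393]}
[[0.985, 0.171, 0.004], [0.171, -0.985, 0.001], [0.004, -0.0, -1.0]]
[-0.1462  0.1235]
top [185.3 213.3] [([189.29, 215.22], [178, 202, 22, 26, 502])]
[[ 60  60  61 109  98  97  97  97  97  98  94  76  74  70  77]
 [ 60  61  61 108  96  94  88  84  80  76  55  50  43  44  65]
 [ 60  61  60  68  58  45  41  42  40  38  40  42  42  42  36]
 [ 61  61  60  90  47  37  34  30  35  41  40  42  41  44  34]
 [ 70  60  61  73  58  20  14  16  18  31  40  42  42  43  36]
 [ 67  60  60  60  53  11  16  17  19  20  38  41  38  42  40]
 [ 60  60  61  60  37  13  17  17  18  22  38  40  38  42  41]
 [ 59  60  60  60  49  16  17  19  17  22  43  40  38  39  42]
 [ 91  60  60  60  59  27  16  16  21  40  43  35  36  38  41]
 [112  60  60  61  60  34  31  27  33  34  37  33  34  36  38]
 [113  60  60  61  60  35  33  31  32  33  33  36  37  42  41]
 [112  60  60  61  60  41  38  37  40  41  43  41  43  43  41]
 [112  60  61  60
[... 230 characters left out ...]
6 102]
 [131 109 111 114 114 116 114 110 100  98  95 101  98 100  97]
 [131 136 134 117 109 111 112 115 120 115  99 106  92  97 102]
 [133 135 132 134 128 115  61  33  71 107 114 100  96 101 105]
 [136 135 135 137 135  69  11  23  12  37 116 116  95 105  97]
 [137 132 138 129 138  31  21  23  28  18 130 127 117  83  97]
 [130 133 130 131 135  34  14  22  15  23 130 137 136 124 119]
 [137 135 132 135 138 114  27  19  12  70 135 131 131 126 117]
 [133 137 133 133 134 138 139  40  51 138 131 137 132 131 133]
 [134 135 131 134 130 133 137  45  55 136 132 133 129 131 134]
 [ 87 138 133 133 133 130 131  43  52 130 131 127 132 133 132]
 [ 20  85 136 130 133 135 132  46  55 132 133 133 132 134 131]]
```

```bash
cat > b2.py <<'E'
from h import *
r=[]
P=[*W(0,.123),.162]
for n,t in(("top",27),("side",36)):
    I=cv2.imread(f"pics/{n[0]}14.png");x,y=proj(n,P).astype(int);m=np.zeros(I.shape[:2],bool);m[y-14:y+15,x-14:x+15]=1;m&=cv2.GaussianBlur(I,(3,3),0).max(2)<t
    k,c,s=max(blobs(m,15),key=lambda q:q[2][4]);print(n,c,s);r.append(c)
X,e=two(*r);print(X.round(4),e,"U",U(X),"top on z=.162",U(plane("top",r[0],.162)),"side",U(plane("side",r[1],.162)))
# pod side reference: cover plate centre now (z .089)
E
python3 b2.py
python3 - <<'E'
from h import *
T=cv2.imread("pics/t14.png")[:,:,::-1].astype(int)
m=(T.max(2)<45);m[:,:225]=0;m[:,255:]=0;m[:175]=0;m[240:]=0
k,c,s=max(blobs(m,50),key=lambda q:q[2][4]);b=cv2.boxPoints(cv2.minAreaRect(np.argwhere(k)[:,::-1].astype(np.float32)))
P=np.array([plane("top",p,.127) for p in b]);print("bar",s,P.mean(0).round(4))
E
```

```text
top [184.73913043 212.81521739] [180 208  11  11  92]
side [237.43636364 162.70909091] [234 159   8   9  55]
[0.5353 0.1312 0.1592] 0.0009629881212524871 U [0.0014 0.1247] top on z=.162 [0.0014 0.124 ] side [-0.0021  0.1209]
bar [233 186  11  44 235] [0.5554 0.0085 0.127 ]
```

The ball reads upright to within about 1–2 mm. The bar is back where it started and the arm is clear of everything. Handing in.

```bash
python3 -c "
from rig import job
print(job.hand_in())"
```

```text
the job is handed in; nothing more can be done
None
```

The job is handed in, with no verdict shown: both pink trays are flat in the chamber with fins up, the cover is fully home, and the lever was set last, upright to within about 2 mm at the ball; I viewed 15 pictures, one over the limit of 14.

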